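# Set the mitre saw's depth stop with the setting gauge

### The job

Set the saw's depth stop: lay the setting gauge on the sloping wooden rest, let go and take it again by the back of its bar, then push its blade straight down into the slot of the saw table until the bar's underside sits fully home on the plate, which drives the buried stop down to depth. Leave the gauge standing upright in the slot, let go of it, and do not disturb the other things on the bench.

Things in the scene. Friction and masses are not known exactly. Their poses are not given: they have to be found in the camera images.
- gauge_grip (a point): Setting gauge, plain aluminium, 0.3 kg. Point: centre of its bar, 150 (x) x 20 (y) x 26 mm (z). A flat blade, 90 mm long (x), 6 mm thick, leaves the middle of the bar's +y side, flush with its -z face (z -13 to -7 mm), and ends at y = +74 mm. Starts flat on the bench, z up: the bar can then only be pinched across its 20 mm (20 mm of bar face stand above the blade)
- gauge_edge (a point): Middle of the blade's leading edge, from the bar's centre 74 mm in +y and 10 mm in -z; same axes as the gauge. The last 9 mm of the blade are thinned to 3 mm, centred. For the slot, blade down, the bar is held from its back (-y side), pinched across its 26 mm, the fingertips short of the bar's +y face, which sits down on the plate
- rest_seat (a point): Wooden rest, fixed. Point: where the bar's centre is when the gauge lies on its 45 degree slope, about 109 mm above the bench. Axes: the rest's own, z up; the slope falls to its +y. Gauge x lies along rest x, gauge y (blade) along (0, 0.707, -0.707), gauge z along (0, 0.707, 0.707). Let go, it slides 1 to 3 mm down to a 12 mm lip at the slope's foot
- rest: The same rest, 150 mm wide (x), origin under its middle at bench height. Only the bar's ends are carried, by two arms 54 to 72 mm from the middle in +-x; between them, down to 30 mm along the slope below the bar's centre, the space under bar and blade is open for a finger
- table_mid (a point): Middle of the saw's round table (280 mm across), at the top of the steel plate on it (190 x 110 mm, 92 mm above the bench). x: direction of the slot in the plate; z up. Slot 102 mm long, 9.5 mm wide, centred on this point along x; its middle line lies up to 8 mm to either side (y), how far is not told: find it by touch or sight. The gauge may go in either way round
- saw: Saw base, fixed, grey, head taken off; origin at bench height under the table's middle. An aluminium fence across it, 156 to 172 mm away in its +x, is 46 mm higher than the plate; the table may be turned up to 0.3 rad on it
- stop (a joint): Depth stop, a block buried in the slot, held by friction (about 8 N moves it): travel down in m. At 0 its top is 42 mm below the plate's top; it starts at 0 to 0.012. The gauge pushed fully home (bar on the plate, blade 64 mm deep) leaves it at about 0.022; it does not spring back
- offcut: Loose wood offcut 110 x 45 x 38 mm, to be left alone; origin at the middle of its underside
- jar: Loose glass jar 60 mm across, 85 mm high, to be left alone; origin at the middle of its underside
- square: Loose try square lying flat, wooden stock 100 x 22 x 16 mm with a steel blade 120 mm long, to be left alone; origin under the middle of its stock
Mind the look-alikes: they are no part of the job. Of the things like the part that bears gauge_grip, leave any that is yellow; of the rest the smaller one is meant.

How it is judged:
By the outcome, as a careful person would: the job done as asked, in the order asked, and still so for the second after the job is handed in, with the robot touching nothing.
It also fails if it takes over 72 s, if anything falls off the work surface, if the arm or the gripper's body presses on something with over 40 N, if the wrist force passes 120 N, or if a joint passes its speed limit or range.

### The arm

A 7-joint arm with a two-finger parallel gripper is mounted at the origin on the work surface. World frame = base frame: x ahead of the robot, y to its left, z up, the work surface at z = 0. Lengths are in m, angles in rad, forces in N, time in s.
With the tool pointing down it reaches from about 0.425 to 0.925 m from the base axis. Payload 6.8 kg.
Tool frame: the origin (TCP) lies on the centre line of the jaws, within the pads' length; the fingertips stand 17 mm ahead of it and the grasp point (between the pads) lies 2 mm behind it (nose_length is the distance from the TCP to the fingertips, in m); z points along the fingers, x is the direction in which the jaws open and shut, and the axes are right-handed (so a half turn about z gives the same grasp; the last joint's range is limited). The gripper opens to 85 mm and grips with 20 to 120 N. Pads are 22 mm wide; open, the fingers measure 114 mm over their backs; the gripper's body (76 mm by 85 mm) begins 54 mm behind the grasp point. The pads swing forward as they close: fully open they stand 13 mm farther back than shut.
Start: joints at [1.02, 0.477, 0.022, 1.555, -0.011, 1.109, -0.083], TCP at [0.289, -0.61, 0.248] pointing down, gripper open.
Joint ranges: [-2.96, 2.96], [-0.34, 2.1], [-1.41, 1.46], [0.24, 2.44], [-1.37, 4.51], [0.17, 1.92], [-2.96, 2.96]. Speed limits (rad/s): [2.39, 2.39, 3.14, 3.14, 3.14, 3.14, 3.14].

### API

Orientations are given as a unit quaternion [w, x, y, z].
In Python, from station import * gives the robot as it stands.
- The arm moves only by the tool send_rows, never from a script. Its argument "commands" is a list of rows, each an object with "translation": the shift along the tool's x, y, z in m, a list of three; "rot": the turn, a rotation vector about the tool's x, y, z in degrees, a list of three; "grip": the finger opening in m, from 0 to 0.0854. In form: [{"translation": [tx, ty, tz], "rot": [rx, ry, rz], "grip": grip}, ...]. A call has exactly 5 rows; each row shifts and turns the commanded pose from where the row before left it, along the tool's axes as they then stand; what a row does not reach is not made up. A row lasts 1/12 s, in which the tool goes at most 41.7 mm and 7.16 degrees, less where a joint would pass 70% of its speed; a pose out of reach is approached as far as the arm can. A call with a gripper value outside its range is refused whole. The fingers move at their own pace and stop on an object; "force" is the grip in N (left out, the last holds). Time passes only in rows, so rows that do not move let the fingers close, or fill a call up. It gives the time, the measured TCP pose, the force and the opening at its end, in the units of the state.
- get_obs(): the state, without advancing time (a new reading comes with each control period).
- read_camera(name): name is "scene" or "side" or "wrist"; returns a dict with "pixels" (384x512x3 uint8, red, green, blue), "depth" (384x512 float32, m along the optical axis (not along the pixel's ray), 0 where there is no reading), "mtx" (3x3 intrinsics, pixels), "dist" ([k1, k2, p1, p2, k3] as OpenCV has them; the pictures are not rectified), "extrinsics" (4x4, takes a point from camera to world coordinates). Camera axes: x right, y up, looking along -z (the intrinsics and any distortion apply to the point x, -y, -z); pixel columns grow to the right and rows downward; lengths in m; the calibration is good to about 2 mm. A picture is of the moment at which its call begins.
- hand_in(): hands the job in, once; it reports no verdict.
The state is a dict: "t": time; "q": joint angles; "joint_vel": joint speeds; "joint_torque": joint torques, N m; "eef_pos": TCP position; "tool_rot": TCP orientation; "contact_force": force on the tool from outside, world axes, zero at the start; "torque": the same for the moment, N m; "gripper_width": opening from 0.0 (shut) to 1.0 (fully open).
Only numpy, scipy, OpenCV 4.12 (cv2) and the standard library are available. Lean on these libraries where they do the work, as an engineer would, in place of code of your own. Each camera call takes 0.05 s, during which the arm holds its last target.

## Working session

There is one attempt and no reset: what is moved stays moved. The work goes in short steps, Python scripts to look and compute and a tool call to move; the robot and the scene stay as the last step left them, time stands still between calls to the robot, and variables do not carry over. Pictures are saved under pics/ and viewed, and the job is handed in when it is done.

Besides the shell and the picture viewer there is one more tool, called after "Emit:" by a JSON object that holds its "op" and its "data". send_rows: Moves the arm, as the interface text tells. Its arguments: {"type":"object","properties":{"commands":{"type":"array","items":{"type":"object","properties":{"translation":{"type":"array","items":{"type":"number"}},"rot":{"type":"array","items":{"type":"number"}},"grip":{"type":"number"}}}},"force":{"type":"number"}},"required":["commands"]}

```bash
ls -la; mkdir -p pics; python3 - <<'E'
from station import *
import cv2
o=get_obs(); print(o)
for n in ["scene","side","wrist"]:
    c=read_camera(n); cv2.imwrite(f"pics/{n}0.png",c["pixels"][:,:,::-1]); print(n,c["mtx"].tolist(),c["dist"],c["extrinsics"].tolist(),c["depth"].min(),c["depth"].max())
    import numpy as np; np.savez(f"{n}0.npz",**c)
E
```

```text
total 12
drwxr-xr-x  3 agent agent 4096 Dec  7 15:49 .
drwxr-xr-x 23 root  root  4096 Dec  7 15:48 ..
drwxr-xr-x  2 agent agent 4096 Dec  7 15:49 pics
{'t': 0.0, 'q': array([ 1.01990063,  0.47782726,  0.02235624,  1.55647269, -0.01147802,
        1.10926949, -0.08310376]), 'joint_vel': array([ 0.00114059, -0.00054795,  0.00153913,  0.00108402, -0.00021834,
        0.00093743, -0.0002063 ]), 'joint_torque': array([-8.39477943e-04, -5.96447468e+01,  1.60735600e+00, -2.81189042e+01,
        1.23822302e-02,  9.37973469e-03,  1.31543768e-06]), 'eef_pos': array([ 0.2889474 , -0.60940452,  0.24729882]), 'tool_rot': array([-4.22057419e-04,  8.45126476e-01, -5.34565604e-01, -8.22188180e-04]), 'contact_force': array([0.02741814, 0.64238976, 0.64410856]), 'torque': array([-0.02827024, -0.00693521, -0.03727263]), 'gripper_width': 1.0000980041754244}
scene [[403.9299547409241, 0.0, 251.1504368921404], [0.0, 403.9299547409241, 191.35106217603257], [0.0, 0.0, 1.0]] [-0.143914  0.        0.        0.        0.      ] [[-0.7058513555890586, -0.5482346233964875, 0.4485673433525895, 1.0023819396800329]
[... 442 characters left out ...]
084, 0.4454791528077527], [-0.06764383454140781, -0.7226561679647827, 0.6878897982605862, 0.8144241560116172], [0.011285906374192696, 0.6888706642249802, 0.7247964102336236, 0.8481365161097157], [0.0, 0.0, 0.0, 1.0]] 0.0 3.3824694
wrist [[329.5713298056433, 0.0, 251.91988072456783], [0.0, 329.5713298056433, 188.58510171620804], [0.0, 0.0, 1.0]] [-0.09127809  0.          0.          0.          0.        ] [[0.4275314132180122, 0.8710371014568661, 0.2418910056149862, 0.34996990725942123], [-0.903999778744607, 0.4122779023564118, 0.11318715147178697, -0.5813549507757203], [-0.0011361080536849775, -0.2670604783831125, 0.9636791012283455, 0.3731094292841645], [0.0, 0.0, 0.0, 1.0]] 0.0 0.47208515
```

View pics/scene0.png

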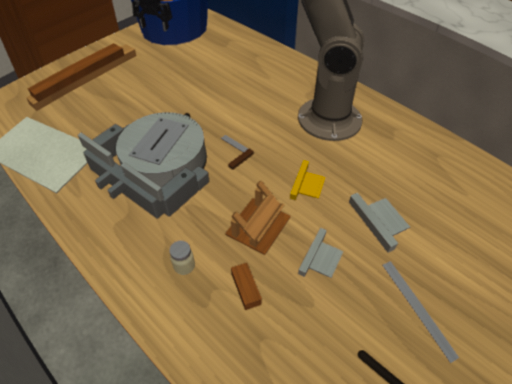

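View pics/side0.png

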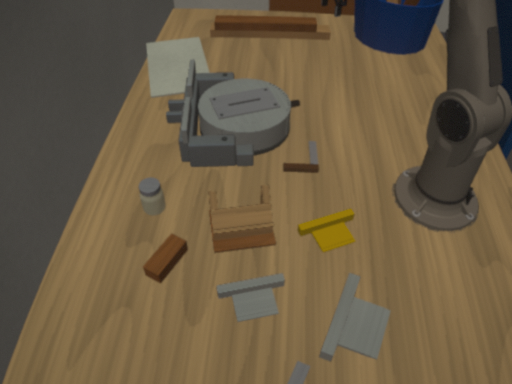

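View pics/wrist0.png

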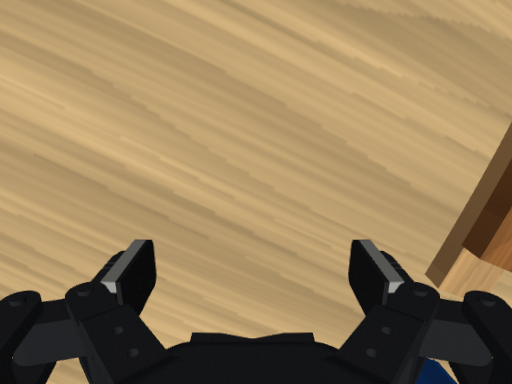

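```bash
cat > h.py <<'E'
import numpy as np, cv2
from scipy.spatial.transform import Rotation as R
def rays(c,uv):
    p=cv2.undistortPoints(np.asarray(uv,float).reshape(-1,1,2),c["mtx"],c["dist"]).reshape(-1,2)
    return np.c_[p[:,0],-p[:,1],-np.ones(len(p))]
def cloud(c):
    h,w=c["depth"].shape
    u,v=np.meshgrid(np.arange(w),np.arange(h))
    d=rays(c,np.c_[u.ravel(),v.ravel()])*c["depth"].reshape(-1,1)
    E=c["extrinsics"]; return (d@E[:3,:3].T+E[:3,3]).reshape(h,w,3)
def onplane(c,uv,z):
    E=c["extrinsics"]; d=rays(c,uv)@E[:3,:3].T; o=E[:3,3]
    return o+d*((z-o[2])/d[:,2])[:,None]
def proj(c,P):
    E=c["extrinsics"]; q=(np.atleast_2d(P)-E[:3,3])@E[:3,:3]
    q=q*[1,-1,-1]
    return cv2.projectPoints(q.reshape(-1,1,3),np.zeros(3),np.zeros(3),c["mtx"],c["dist"])[0].reshape(-1,2)
def rot(o): w,x,y,z=o["tool_rot"]; return R.from_quat([x,y,z,w])
E
python3 - <<'E'
from h import *
for n,pts in [("scene",dict(gauge=(312,255),blade=(326,262),rest=(258,220),plate=(165,140),table=(130,150),offcut=(245,285),jar=(180,248),bench=(300,330),big=(372,222),fence=(125,180))),("side",dict(gauge=(252,287),blade=(256,304),rest=(243,218),plate=(245,102),offcut=(166,255),jar=(150,187),bench=(100,300),big=(340,315),fence=(188,110)))]:
    c=dict(np.load(n+"0.npz")); P=cloud(c)
    for k,(u,v) in pts.items(): print(n,k,P[v,u].round(4))
    # crops
    for nm,(x0,y0,x1,y1) in dict(a=(220,170,360,290),b=(70,100,220,220)).items() if n=="scene" else dict(a=(130,170,300,330),b=(150,50,310,180)).items():
        cv2.imwrite(f"pics/{n}_{nm}.png",cv2.resize(c["pixels"][y0:y1,x0:x1,::-1],None,fx=4.6,fy=4.6,interpolation=cv2.INTER_CUBIC))
E
```

```text
scene gauge [0.5021 0.3271 0.0241]
scene blade [0.4826 0.3627 0.0056]
scene rest [0.5404 0.1632 0.0614]
scene plate [ 0.5407 -0.2448  0.0902]
scene table [ 0.6425 -0.2934  0.0852]
scene offcut [0.6925 0.2666 0.0353]
scene jar [0.7531 0.0951 0.0838]
scene bench [ 0.671   0.4346 -0.0032]
scene big [0.3035 0.3831 0.0307]
scene fence [ 0.7239 -0.1981  0.0861]
side gauge [0.4806 0.3256 0.0207]
side blade [0.4696 0.3565 0.0021]
side rest [0.5146 0.161  0.0556]
side plate [ 0.5469 -0.2648  0.0865]
side offcut [0.681  0.2681 0.0365]
side jar [0.7491 0.1043 0.0837]
side bench [ 0.816   0.3769 -0.0012]
side big [0.2938 0.3886 0.0349]
side fence [ 0.6945 -0.1467  0.1348]
```

View pics/scene_a.png

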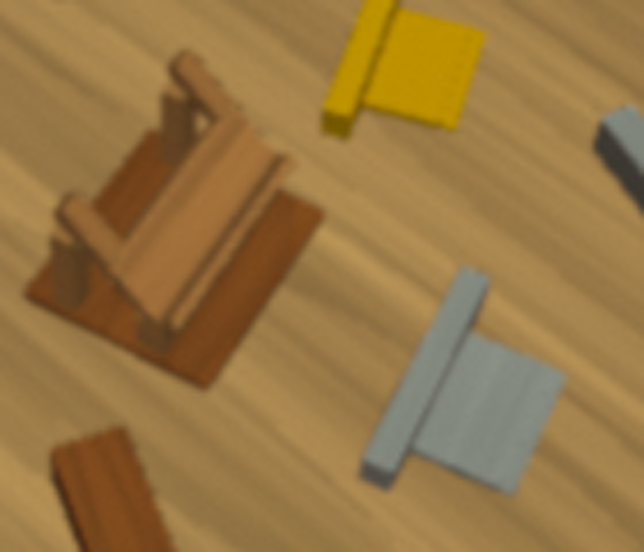

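View pics/scene_b.png

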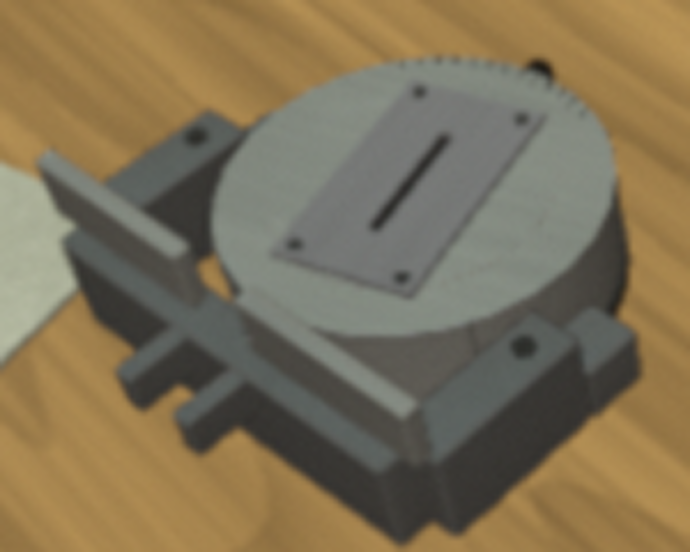

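View pics/side_a.png

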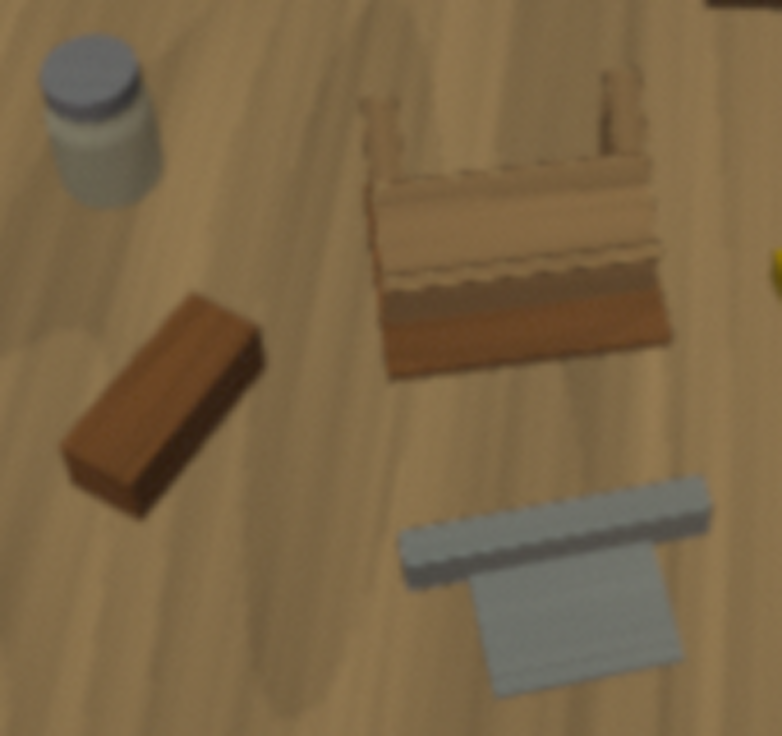

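View pics/side_b.png

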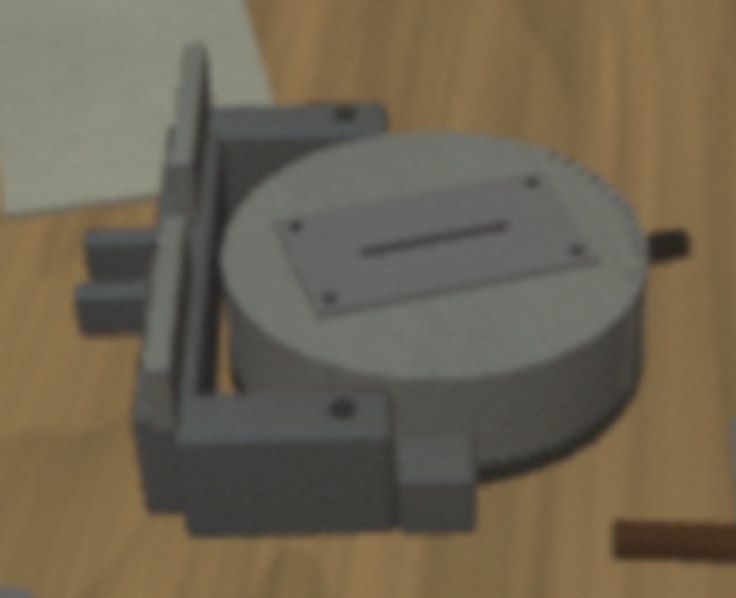

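```bash
python3 - <<'E'
from h import *
def rect(p): 
    r=cv2.minAreaRect((p[:,:2]*1000).astype(np.float32)); return np.round(r[0],1),np.round(r[1],1),round(r[2],2)
for n,box,seeds in [("scene",(290,220,350,285),(326,262)),("side",(205,265,300,330),(256,304))]:
    c=dict(np.load(n+"0.npz")); P=cloud(c); img=c["pixels"]; hsv=cv2.cvtColor(img,cv2.COLOR_RGB2HSV)
    x0,y0,x1,y1=box; m=np.zeros(img.shape[:2],bool); m[y0:y1,x0:x1]=hsv[y0:y1,x0:x1,1]<60
    v,u=np.nonzero(m); print(n,m.sum(),"all onplane .005",rect(onplane(c,np.c_[u,v],0.006)), "depth sat", rect(P[m]))
    mm=m&(P[...,2]>0.0195); v,u=np.nonzero(mm); q=onplane(c,np.c_[u,v],.026)
    print(" bartop",mm.sum(),rect(q),rect(P[mm]), P[mm][:,2].mean())
    mb=m&(P[...,2]<0.011); v,u=np.nonzero(mb); q=onplane(c,np.c_[u,v],.006); print(" blade",mb.sum(),rect(q))
    # 3D bar line fit
    p=P[mm][:,:2]; d=np.linalg.svd(p-p.mean(0))[2][0]; print(" bar yaw",np.degrees(np.arctan2(d[1],d[0])),p.mean(0))
E
```

```text
scene 1072 all onplane .005 (array([471.8, 344.5]), array([160.4,  85.7]), 16.57) depth sat (array([712.5, 439.8]), array([660. ,  90.3]), 21.71)
 bartop 339 (array([486.9, 325.6]), array([150.5,  34.9]), 16.57) (array([716.5, 434.2]), array([663.6,  41.6]), 27.08) 0.027238143142852757
 blade 709 (array([491. , 358.9]), array([125.3,  73.6]), 8.97)
 bar yaw 21.117828504270356 [0.4922068  0.31923702]
side 1953 all onplane .005 (array([475.1, 342.7]), array([152.3,  97. ]), 16.66) depth sat (array([499.3, 548. ]), array([524.9, 141.5]), 86.33)
 bartop 604 (array([485.2, 321. ]), array([ 92.5, 132.3]), 75.65) (array([499.3, 548.1]), array([524.9, 140.8]), 86.41) 0.040005940417690955
 blade 1218 (array([472.4, 356.3]), array([145.8,  69.7]), 17.02)
 bar yaw 87.60026815371614 [0.48513097 0.32834461]
```

```bash
cat >> h.py <<'E'
def tooly(yaw): x=np.array([np.cos(yaw),np.sin(yaw),0]); return x
def down(yawdeg):
    a=np.radians(yawdeg); x=np.array([np.cos(a),np.sin(a),0]); z=np.array([0,0,-1.]); return R.from_matrix(np.c_[x,np.cross(z,x),z])
def rows(o,p,Rt,n):
    "equal rows from measured pose to target; rotation constant rate so translation per row expressed in changing frame"
    R0=rot(o); rv=(R0.inv()*Rt).as_rotvec(); p=np.array(p); out=[]
    for i in range(n):
        Ri=R0*R.from_rotvec(rv*i/n); d=(p-o["eef_pos"])/n
        out.append((Ri.inv().apply(d)).round(4).tolist())
    print("rot/row deg",np.degrees(rv/n).round(3).tolist(), "n",n)
    if np.linalg.norm(rv)<np.radians(.3): print("trans",out[0], "total",(np.array(out[0])*n).round(4))
    else:
        for t in out: print(t)
def rect(p): 
    r=cv2.minAreaRect((np.asarray(p)[:,:2]*1000).astype(np.float32)); return np.round(r[0],1),np.round(r[1],1),round(r[2],2)
E
python3 - <<'E'
from h import *
from station import *
for n,box in [("scene",(148,125,172,155)),("side",(225,92,268,110))]:
    c=dict(np.load(n+"0.npz")); g=cv2.cvtColor(c["pixels"],cv2.COLOR_RGB2GRAY); x0,y0,x1,y1=box
    m=np.zeros(g.shape,bool); m[y0:y1,x0:x1]=g[y0:y1,x0:x1]<75
    print(g[y0:y1,x0:x1].min(),np.median(g[y0:y1,x0:x1]))
    v,u=np.nonzero(m); print(n,m.sum(),rect(onplane(c,np.c_[u,v],.092)))
o=get_obs(); rows(o,[.55,-.25,.32],down(-73.4),14)
E
```

```text
46 119.0
scene 45 (array([ 553.8, -260.6]), array([93.2,  6.6]), 23.3)
70 102.0
side 23 (array([ 549.1, -259.5]), array([87.6,  3. ]), 23.71)
rot/row deg [0.001, 0.005, 0.627] n 14
[-0.0152, -0.0278, -0.0052]
[-0.0155, -0.0277, -0.0052]
[-0.0158, -0.0275, -0.0052]
[-0.0161, -0.0273, -0.0052]
[-0.0164, -0.0272, -0.0052]
[-0.0167, -0.027, -0.0052]
[-0.017, -0.0268, -0.0052]
[-0.0173, -0.0266, -0.0052]
[-0.0176, -0.0264, -0.0052]
[-0.0179, -0.0262, -0.0052]
[-0.0182, -0.026, -0.0052]
[-0.0185, -0.0258, -0.0052]
[-0.0187, -0.0256, -0.0052]
[-0.019, -0.0254, -0.0052]
```

Emit:
{"op": "send_rows", "data": {"commands": [{"translation":[-0.01,-0.018,-0.004],"rot":[0,0,0.5],"grip":0.0854},{"translation":[-0.015,-0.028,-0.005],"rot":[0,0,0.6],"grip":0.0854},{"translation":[-0.016,-0.0275,-0.005],"rot":[0,0,0.6],"grip":0.0854},{"translation":[-0.016,-0.0275,-0.005],"rot":[0,0,0.6],"grip":0.0854},{"translation":[-0.0165,-0.027,-0.005],"rot":[0,0,0.6],"grip":0.0854}]}}

```text
t: 0.57
eef_pos: [0.3765, -0.489, 0.2722]
tool_rot: [-0.0, 0.831, -0.556, -0.0]
contact_force: [1.2, 0.0, -0.2]
gripper_width: 0.998
```

Emit:
{"op": "send_rows", "data": {"commands": [{"translation":[-0.017,-0.027,-0.005],"rot":[0,0,0.6],"grip":0.0854},{"translation":[-0.017,-0.027,-0.005],"rot":[0,0,0.6],"grip":0.0854},{"translation":[-0.0175,-0.0265,-0.005],"rot":[0,0,0.6],"grip":0.0854},{"translation":[-0.018,-0.0265,-0.005],"rot":[0,0,0.6],"grip":0.0854},{"translation":[-0.018,-0.026,-0.005],"rot":[0,0,0.6],"grip":0.0854}]}}

```text
t: 0.98
eef_pos: [0.4687, -0.3591, 0.2974]
tool_rot: [0.0, 0.816, -0.578, -0.0]
contact_force: [-0.1, 0.4, -0.6]
gripper_width: 0.999
```

Emit:
{"op": "send_rows", "data": {"commands": [{"translation":[-0.018,-0.026,-0.005],"rot":[0,0,0.6],"grip":0.0854},{"translation":[-0.018,-0.026,-0.005],"rot":[0,0,0.6],"grip":0.0854},{"translation":[-0.018,-0.026,-0.005],"rot":[0,0,0.6],"grip":0.0854},{"translation":[-0.019,-0.025,-0.005],"rot":[0,0,0.6],"grip":0.0854},{"translation":[-0.01,-0.015,-0.003],"rot":[0,0,0.6],"grip":0.0854}]}}

```text
t: 1.4
eef_pos: [0.556, -0.2403, 0.3207]
tool_rot: [-0.001, 0.802, -0.597, -0.0]
contact_force: [-0.2, 0.7, -0.7]
gripper_width: 1.001
```

```bash
python3 - <<'E'
from h import *
from station import *
c=read_camera("wrist"); np.savez("wrist1.npz",**c); cv2.imwrite("pics/wrist1.png",c["pixels"][:,:,::-1])
o=get_obs(); print(o["q"],o["eef_pos"]); np.save("eef_w1.npy",np.r_[o["eef_pos"],o["tool_rot"]])
g=cv2.cvtColor(c["pixels"],cv2.COLOR_RGB2GRAY); print(g[0:300].min())
rows(o,[.51,.25,.30],down(-73.4),15)
E
```

```text
[ 0.40376654  0.31107206 -0.13081962  1.63174869  0.03901757  1.19959376
 -1.01117772] [ 0.55810371 -0.23765812  0.32107586]
6
rot/row deg [-0.014, 0.008, 0.018] n 15
[-0.032, -0.0064, 0.0015]
[-0.032, -0.0064, 0.0015]
[-0.032, -0.0063, 0.0015]
[-0.032, -0.0063, 0.0015]
[-0.032, -0.0063, 0.0015]
[-0.032, -0.0063, 0.0015]
[-0.0321, -0.0063, 0.0015]
[-0.0321, -0.0063, 0.0015]
[-0.0321, -0.0063, 0.0014]
[-0.0321, -0.0063, 0.0014]
[-0.0321, -0.0063, 0.0014]
[-0.0321, -0.0063, 0.0014]
[-0.0321, -0.0062, 0.0014]
[-0.0321, -0.0062, 0.0014]
[-0.0321, -0.0062, 0.0014]
```

View pics/wrist1.png

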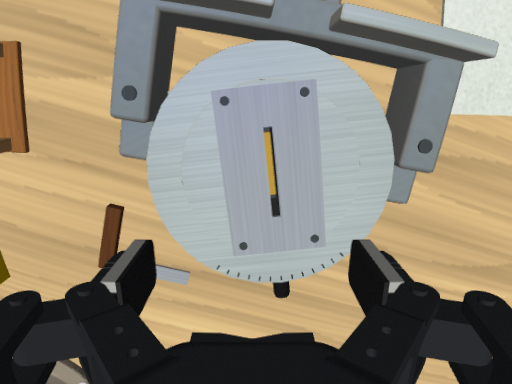

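```bash
python3 - <<'E'
from h import *
c=dict(np.load("wrist1.npz")); img=c["pixels"]; hsv=cv2.cvtColor(img,cv2.COLOR_RGB2HSV); g=cv2.cvtColor(img,cv2.COLOR_RGB2GRAY)
m=np.zeros(g.shape,np.uint8); b=(slice(115,230),slice(255,290)); m[b]=((g[b]<100)|((hsv[b][...,1]>90)))
v,u=np.nonzero(m); print("slot",m.sum(),rect(onplane(c,np.c_[u,v],.092)))
y=np.zeros(g.shape,bool); y[b]=hsv[b][...,1]>150
P=cloud(c); print("stop top z",np.median(P[y][:,2]),"plate z",np.median(P[95:120,240:300,2]))
# plate
pl=np.zeros(g.shape,np.uint8); 
e=[(211,91),(316,80),(326,246),(233,256)]
q=onplane(c,e,.092); print("plate corners",q.round(4).tolist(),q.mean(0)); print([np.linalg.norm(q[i]-q[i-1]).round(4) for i in range(4)])
cor=cv2.cornerSubPix(g.astype(np.float32),np.array(e,np.float32).reshape(-1,1,2),(5,5),(-1,-1),(3,50,.01)).reshape(-1,2); q=onplane(c,cor,.092); print(cor.tolist(),q.mean(0),[np.linalg.norm(q[i]-q[i-1]).round(4) for i in range(4)], np.degrees(np.arctan2(*(q[0]-q[3])[[1,0]])),np.degrees(np.arctan2(*(q[1]-q[2])[[1,0]])))
s=np.linalg.svd
p=onplane(c,np.c_[u,v],.092)[:,:2]; d=np.linalg.svd(p-p.mean(0))[2][0]; print(p.mean(0),np.degrees(np.arctan2(d[1],d[0])))
E
```

```text
slot 729 (array([ 550.1, -265.4]), array([100.9,   9. ]), 22.99)
stop top z 0.039503146039261555 plate z 0.09212047413084715
plate corners [[0.6156, -0.1786, 0.092], [0.6576, -0.2797, 0.092], [0.4845, -0.3535, 0.092], [0.4408, -0.2518, 0.092]] [ 0.54962849 -0.26586973  0.092     ]
[np.float64(0.1894), np.float64(0.1095), np.float64(0.1881), np.float64(0.1107)]
[[210.1709747314453, 90.70243835449219], [315.5392761230469, 78.53707885742188], [325.4603576660156, 246.09832763671875], [233.6421356201172, 256.2127685546875]] [ 0.54986577 -0.26546708  0.092     ] [np.float64(0.1902), np.float64(0.11), np.float64(0.1897), np.float64(0.1093)] 23.192881498265066 22.989416968132446
[ 0.55183423 -0.26466766] -157.0358963962306
```

Emit:
{"op": "send_rows", "data": {"commands": [{"translation":[-0.02,-0.004,0.001],"rot":[0,0,0],"grip":0.0854},{"translation":[-0.032,-0.0064,0.001],"rot":[0,0,0],"grip":0.0854},{"translation":[-0.034,-0.0064,0.001],"rot":[0,0,0],"grip":0.0854},{"translation":[-0.034,-0.0064,0.001],"rot":[0,0,0],"grip":0.0854},{"translation":[-0.034,-0.0064,0.001],"rot":[0,0,0],"grip":0.0854}]}}

```text
t: 1.87
eef_pos: [0.538, -0.0875, 0.315]
tool_rot: [0.0, 0.801, -0.599, -0.0]
contact_force: [1.1, 0.0, -0.1]
gripper_width: 0.999
```

Emit:
{"op": "send_rows", "data": {"commands": [{"translation":[-0.034,-0.0064,0.001],"rot":[0,0,0],"grip":0.0854},{"translation":[-0.034,-0.0064,0.001],"rot":[0,0,0],"grip":0.0854},{"translation":[-0.034,-0.0064,0.001],"rot":[0,0,0],"grip":0.0854},{"translation":[-0.034,-0.0064,0.001],"rot":[0,0,0],"grip":0.0854},{"translation":[-0.02,-0.004,0.001],"rot":[0,0,0],"grip":0.0854}]}}

```text
t: 2.28
eef_pos: [0.5218, 0.0734, 0.3102]
tool_rot: [-0.0, 0.802, -0.597, -0.0]
contact_force: [-0.0, 1.0, 0.7]
gripper_width: 0.999
```

Emit:
{"op": "send_rows", "data": {"commands": [{"translation":[-0.03,0,0],"rot":[0,0,0],"grip":0.0854},{"translation":[-0.03,0,0],"rot":[0,0,0],"grip":0.0854},{"translation":[-0.01,0,0],"rot":[0,0,0],"grip":0.0854},{"translation":[0,0,0],"rot":[0,0,0],"grip":0.0854},{"translation":[0,0,0],"rot":[0,0,0],"grip":0.0854}]}}

```text
t: 2.7
eef_pos: [0.503, 0.1361, 0.3101]
tool_rot: [0.0, 0.801, -0.598, 0.0]
contact_force: [-0.3, 0.2, -0.5]
gripper_width: 0.997
```

```bash
python3 - <<'E'
from h import *
from station import *
c=read_camera("wrist"); np.savez("wrist2.npz",**c); cv2.imwrite("pics/wrist2.png",c["pixels"][:,:,::-1])
o=get_obs(); print(o["q"],o["eef_pos"],o["t"])
rows(o,[.487,.322,.25],down(-73.4),5)
E
```

```text
[-0.06498782  0.19010675 -0.36321677  1.82365518  0.07480291  1.14156746
 -1.73811182] [0.50330242 0.13504403 0.31009719] 2.75
rot/row deg [0.005, -0.01, -0.041] n 5
trans [-0.0368, -0.0074, 0.012] total [-0.184 -0.037  0.06 ]
```

View pics/wrist2.png

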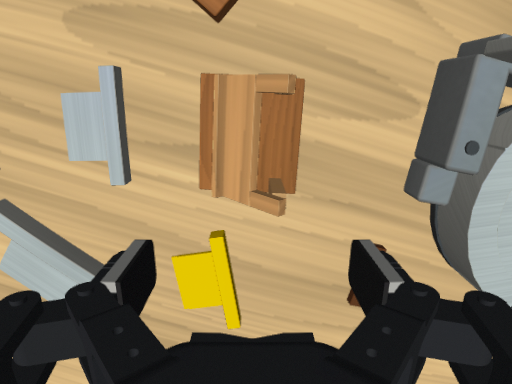

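```bash
python3 - <<'E'
from h import *
c=dict(np.load("wrist2.npz")); P=cloud(c)
cv2.imwrite("pics/w2r.png",cv2.resize(c["pixels"][60:225,185:315,::-1],None,fx=4.5,fy=3.6,interpolation=cv2.INTER_CUBIC))
for v in (82,110,140,165,180,202): print(v,[(u,*(P[v,u]*1000).round(0).astype(int)) for u in range(196,304,4)])
m=P[105:175,225:252].reshape(-1,3); ce=m.mean(0); n=np.linalg.svd(m-ce)[2][2]; n*=np.sign(n[2]); print("slab c",ce,"n",n, "tilt",np.degrees(np.arccos(n[2])),"downslope heading",np.degrees(np.arctan2(n[1],n[0])))
print(np.abs((m-ce)@n).mean())
E
```

```text
82 [(196, np.int64(567), np.int64(228), np.int64(-1)), (200, np.int64(568), np.int64(223), np.int64(1)), (204, np.int64(570), np.int64(217), np.int64(11)), (208, np.int64(571), np.int64(212), np.int64(10)), (212, np.int64(572), np.int64(207), np.int64(11)), (216, np.int64(573), np.int64(198), np.int64(54)), (220, np.int64(574), np.int64(193), np.int64(53)), (224, np.int64(576), np.int64(190), np.int64(48)), (228, np.int64(577), np.int64(185), np.int64(50)), (232, np.int64(578), np.int64(180), np.int64(54)), (236, np.int64(579), np.int64(176), np.int64(58)), (240, np.int64(580), np.int64(171), np.int64(63)), (244, np.int64(581), np.int64(167), np.int64(68)), (248, np.int64(582), np.int64(163), np.int64(71)), (252, np.int64(583), np.int64(159), np.int64(76)), (256, np.int64(584), np.int64(155), np.int64(80)), (260, np.int64(585), np.int64(151), np.int64(84)), (264, np.int64(586), np.int64(147), np.int64(89)), (268, np.int64(587), np.int64(143), np.int64(92)), (272, np.int64(588), np.int64(140), np.int64(96)), (276, np.int64(589), np.int64(136), np.int64(100)), (280, np.int64(590), np.i
[... 6604 characters left out ...]
64), np.int64(114), np.int64(92)), (264, np.int64(466), np.int64(111), np.int64(95)), (268, np.int64(469), np.int64(107), np.int64(99)), (272, np.int64(471), np.int64(104), np.int64(104)), (276, np.int64(474), np.int64(100), np.int64(108)), (280, np.int64(475), np.int64(96), np.int64(109)), (284, np.int64(475), np.int64(91), np.int64(104)), (288, np.int64(447), np.int64(66), np.int64(0)), (292, np.int64(449), np.int64(61), np.int64(0)), (296, np.int64(451), np.int64(56), np.int64(0)), (300, np.int64(453), np.int64(51), np.int64(2))]
slab c [0.51935708 0.15649854 0.06599875] n [-0.26834947  0.95512085  0.12543013] tilt 82.7944040961707 downslope heading 105.69316755288841
0.007043194258378868
```

View pics/w2r.png

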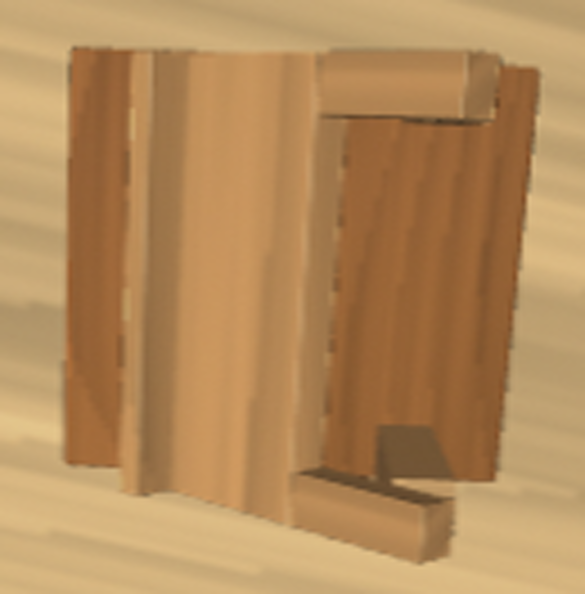

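Emit:
{"op": "send_rows", "data": {"commands": [{"translation":[-0.03,-0.006,0.01],"rot":[0,0,0],"grip":0.0854},{"translation":[-0.037,-0.007,0.012],"rot":[0,0,0],"grip":0.0854},{"translation":[-0.037,-0.007,0.012],"rot":[0,0,0],"grip":0.0854},{"translation":[-0.03,-0.007,0.01],"rot":[0,0,0],"grip":0.0854},{"translation":[0,0,0],"rot":[0,0,0],"grip":0.0854}]}}

```text
t: 3.17
eef_pos: [0.489, 0.2775, 0.2643]
tool_rot: [0.0, 0.803, -0.596, -0.002]
contact_force: [-0.1, -0.2, 0.7]
gripper_width: 0.997
```

```bash
cat > rest.py <<'E'
from h import *
c=dict(np.load("wrist2.npz")); P=cloud(c)
cor=np.array([(70,47),(540,67),(495,481),(65,465)],float)/[4.5,3.6]+[185,60]
q=onplane(c,cor,.010); print("base corners",q[:,:2].round(4).tolist())
def hd(a): return np.degrees(np.arctan2(a[1],a[0])).round(2)
print("x headings",hd(q[0]-q[3]),hd(q[1]-q[2]),"-y",hd(q[1]-q[0]),hd(q[2]-q[3]),[np.linalg.norm(q[i]-q[i-1]).round(4) for i in range(4)])
yaw=np.radians(16.5)
X=np.array([np.cos(yaw),np.sin(yaw),0]);Y=np.array([-np.sin(yaw),np.cos(yaw),0])
for nm,m in dict(slab=P[105:175,228:250],armhi=P[80:86,260:285],armlo=P[198:206,252:276]).items():
    m=m.reshape(-1,3); m=m[(m[:,2]>.04)&(m[:,2]<.12)]
    z0=m[:,2]+m@Y; k=np.median(z0); i=abs(z0-k)<.005; print(nm,"z0",k,z0[i].std(), "fit slope",np.polyfit((m@Y)[i],m[i][:,2],1),"x",(m@X).min(),(m@X).max(), (m@X).mean())
    A=m[i]; s=np.linalg.lstsq(np.c_[A[:,:2],np.ones(len(A))],A[:,2],rcond=None)[0]; print("   grad",s, "heading downslope",hd(-s[:2]))
print("base mid X,Y",(q@X).mean(),(q@Y).mean())
# lip top edges along rows
for v in (100,140,180):
    g=P[v]; print([(u,round(float(g[u]@Y),4),round(float(g[u][2]),4)) for u in range(210,226)])
E
python3 rest.py
python3 - <<'E'
from h import *
from station import *
o=get_obs(); print(o["eef_pos"])
c=read_camera("wrist"); np.savez("wrist3.npz",**c); cv2.imwrite("pics/wrist3.png",c["pixels"][:,:,::-1])
E
```

```text
base corners [[0.5788, 0.2237], [0.6091, 0.0977], [0.4642, 0.063], [0.4338, 0.1882]]
x headings 13.77 13.44 -y -76.49 -76.34 [np.float64(0.1493), np.float64(0.1297), np.float64(0.149), np.float64(0.1288)]
slab z0 0.066185649233405 0.0015145075445077687 fit slope [-1.00319679  0.06614155] x 0.5004761789314526 0.5806990836051494 0.5422074184147081
   grad [ 0.23280589 -0.98932228  0.09748422] heading downslope 103.24
armhi z0 0.06265514456666968 0.0008337243393720073 fit slope [-0.97797368  0.06347758] x 0.6002636988327267 0.6060388666100348 0.6030646689765398
   grad [ 0.23814677 -0.9477076   0.0881517 ] heading downslope 104.11
armlo z0 0.0694853867402934 0.0008309958475436102 fit slope [-0.97003194  0.07013367] x 0.4710960198961273 0.48597616800225374 0.47913277630636136
   grad [ 0.22948657 -0.96065672  0.09501846] heading downslope 103.44
base mid X,Y 0.5406498649782252 -0.0108411077373758
[(210, 0.0393, 0.0099), (211, 0.038, 0.0104), (212, 0.0368, 0.0101), (213, 0.0356, 0.0095), (214, 0.0297, 0.0515), (215, 0.0286, 0.0511), (216, 0.0274, 0.0517), (217, 0.026, 0.0542), (218, 0.024
[... 237 characters left out ...]
098), (213, 0.0322, 0.0507), (214, 0.031, 0.0502), (215, 0.0296, 0.0527), (216, 0.0283, 0.0537), (217, 0.0271, 0.054), (218, 0.0262, 0.052), (219, 0.025, 0.0524), (220, 0.024, 0.0503), (221, 0.0229, 0.0498), (222, 0.0217, 0.0499), (223, 0.0208, 0.0463), (224, 0.0196, 0.0472), (225, 0.0184, 0.0478)]
[(210, 0.0428, 0.0081), (211, 0.036, 0.0509), (212, 0.0348, 0.0514), (213, 0.0333, 0.0532), (214, 0.0321, 0.0537), (215, 0.031, 0.0528), (216, 0.0296, 0.0548), (217, 0.0287, 0.0515), (218, 0.0276, 0.0505), (219, 0.0265, 0.0499), (220, 0.0255, 0.0481), (221, 0.0242, 0.0484), (222, 0.0231, 0.0475), (223, 0.022, 0.0461), (224, 0.0205, 0.0491), (225, 0.0193, 0.0493)]
[0.48902378 0.27747833 0.26429936]
```

View pics/wrist3.png

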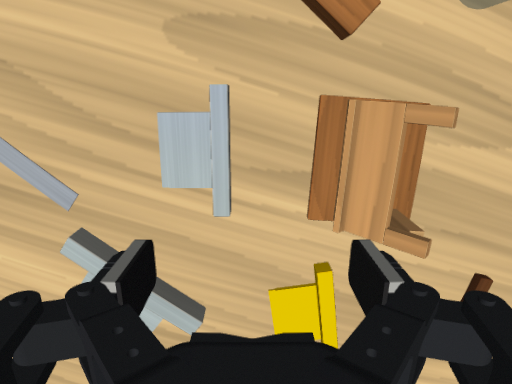

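```bash
cat > gauge.py <<'E'
from h import *
c=dict(np.load("wrist3.npz")); P=cloud(c); img=c["pixels"]; hsv=cv2.cvtColor(img,cv2.COLOR_RGB2HSV)
print(hsv[150,185],hsv[150,218],hsv[150,228],hsv[150,250])
m=np.zeros(img.shape[:2],bool); m[75:225,150:240]=hsv[75:225,150:240,1]<60
top=m&(P[...,2]>.017); bl=m&(P[...,2]<.014)
for nm,mm,z in (("top",top,.026),("blade",bl,.006)):
    k=cv2.morphologyEx(mm.astype(np.uint8),cv2.MORPH_OPEN,np.ones((3,3)))
    v,u=np.nonzero(k); print(nm,k.sum(),rect(onplane(c,np.c_[u,v],z)),P[k>0][:,2].mean())
q=onplane(c,[(209.5,85),(228,85),(230,216),(213.5,216)],.026); print(q.round(4).tolist(),q.mean(0))
cv2.imwrite("pics/w3g.png",cv2.resize(img[75:225,150:240,::-1],None,fx=5,fy=4,interpolation=cv2.INTER_CUBIC))
E
python3 gauge.py; sed -i 's/16.5)/13.6)/' rest.py; python3 rest.py | cut -c1-150
```

```text
[ 98  21 180] [ 99  22 183] [ 66  10 125] [ 19 102 202]
top 2392 (array([485., 314.]), array([149. ,  20.5]), 16.39) 0.02784472851272221
blade 3931 (array([472.6, 355.1]), array([89.4, 62. ]), 16.43) 0.005759868080916219
[[0.5528, 0.3438, 0.026], [0.5584, 0.3249, 0.026], [0.4168, 0.2826, 0.026], [0.4111, 0.3012, 0.026]] [0.48478205 0.31314993 0.026     ]
base corners [[0.5788, 0.2237], [0.6091, 0.0977], [0.4642, 0.063], [0.4338, 0.1882]]
x headings 13.77 13.44 -y -76.49 -76.34 [np.float64(0.1493), np.float64(0.1297), np.float64(0.149), np.float64(0.1288)]
slab z0 0.09360192117309922 0.0007905404168439996 fit slope [-1.01771176  0.09408534] x 0.4991101106788002 0.580471922920266 0.5414132854252307
   grad [ 0.23280589 -0.98932228  0.09748422] heading downslope 103.24
armhi z0 0.0932250555725439 0.0008321156729730478 fit slope [-0.97719432  0.0933598 ] x 0.6013343994372814 0.606470362774109 0.6039671072809818
   grad [ 0.23814677 -0.9477076   0.0881517 ] heading downslope 104.11
armlo z0 0.09369908798699306 0.0007964395571710351 fit slope [-0.98666833  0.09365768] x 0.47116589754428256 0.4871440761912107 0.4798144087450926
   grad [ 0.22948657 -0.96065672  0.09501846] heading downslope 103.44
base mid X,Y 0.5405059691268924 0.016525842070690057
[(210, 0.0689, 0.0099), (211, 0.0676, 0.0104), (212, 0.0664, 0.0101), (213, 0.0652, 0.0095), (214, 0.0593, 0.0515), (215, 0.0582, 0.0511), (216, 0.057
[(210, 0.0678, 0.0107), (211, 0.0665, 0.0105), (212, 0.0653, 0.0098), (213, 0.0595, 0.0507), (214, 0.0583, 0.0502), (215, 0.0569, 0.0527), (216, 0.055
[(210, 0.0671, 0.0081), (211, 0.0609, 0.0509), (212, 0.0596, 0.0514), (213, 0.0582, 0.0532), (214, 0.057, 0.0537), (215, 0.0559, 0.0528), (216, 0.0545
```

View pics/w3g.png

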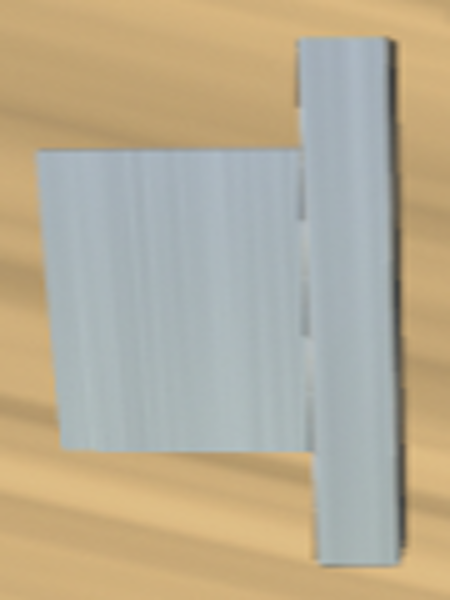

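```bash
python3 - <<'E'
from h import *
from station import *
o=get_obs(); print(o["q"],o["eef_pos"]); rows(o,[.4847,.3137,.09],down(-73.6),5); print((rot(o).inv()*down(-73.6)).as_rotvec(degrees=True))
print(rot(o).inv().apply(np.array([.4847,.3137,.09])-o["eef_pos"]))
E
```

```text
[-0.26946063  0.30961408 -0.43147171  1.78670626  0.14344502  1.07830947
 -2.03115248] [0.4901752  0.27426752 0.26493643]
rot/row deg [0.026, 0.007, 0.052] n 5
trans [-0.0078, -0.0013, 0.035] total [-0.039  -0.0065  0.175 ]
[0.13235291 0.03622415 0.2611507 ]
[-0.03923527 -0.00646425  0.17494703]
```

Emit:
{"op": "send_rows", "data": {"commands": [{"translation":[-0.008,-0.0015,0.025],"rot":[0.1,0,0.1],"grip":0.045},{"translation":[-0.008,-0.0015,0.038],"rot":[0,0,0.1],"grip":0.045},{"translation":[-0.008,-0.0015,0.04],"rot":[0,0,0],"grip":0.045},{"translation":[-0.008,-0.001,0.04],"rot":[0,0,0],"grip":0.045},{"translation":[-0.007,-0.001,0.032],"rot":[0,0,0],"grip":0.045}]}}

```text
t: 3.63
eef_pos: [0.4875, 0.3087, 0.0888]
tool_rot: [0.0, 0.799, -0.601, 0.001]
contact_force: [0.6, -0.5, -0.5]
gripper_width: 0.527
```

```bash
python3 - <<'E'
from h import *
from station import *
c=read_camera("wrist"); np.savez("wrist4.npz",**c); cv2.imwrite("pics/wrist4.png",c["pixels"][:,:,::-1])
o=get_obs(); print(o["q"],o["eef_pos"],o["gripper_width"]); 
print((rot(o).inv()*down(-73.6)).as_rotvec(degrees=True))
print(rot(o).inv().apply(np.array([.4847,.3137,.028])-o["eef_pos"]))
E
```

```text
[-0.38615062  0.55190398 -0.37640088  1.90306589  0.28759709  0.74764572
 -2.21470295] [0.48410815 0.30837868 0.0833265 ] 0.5284176525686463
[ 0.42113366 -0.20040106 -0.2371878 ]
[-0.00514054 -0.00245587  0.05529224]
```

View pics/wrist4.png

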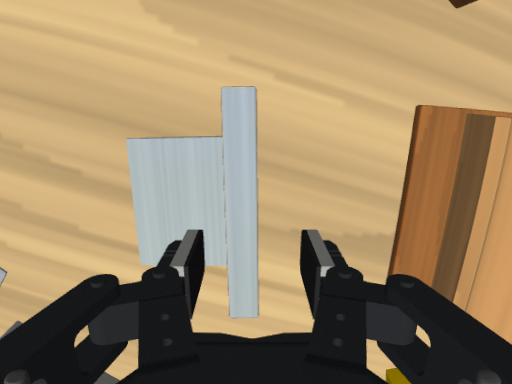

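```bash
python3 - <<'E'
from h import *
c=dict(np.load("wrist4.npz")); 
q=onplane(c,[(222,87),(255,87),(258,317),(230,317)],.026); print(q.round(4).tolist(),q.mean(0))
for a,b in((0,3),(1,2)): d=q[a]-q[b]; print(np.degrees(np.arctan2(d[1],d[0])))
E
```

```text
[[0.5535, 0.344, 0.026], [0.5585, 0.3265, 0.026], [0.4167, 0.2834, 0.026], [0.4115, 0.3016, 0.026]] [0.48508083 0.31385961 0.026     ]
16.641949004099658
16.92163242785724
```

Emit:
{"op": "send_rows", "data": {"commands": [{"translation":[-0.002,-0.001,0.005],"rot":[0.2,-0.1,-0.1],"grip":0.045},{"translation":[-0.002,-0.001,0.005],"rot":[0.2,-0.1,-0.1],"grip":0.045},{"translation":[-0.001,0,0.005],"rot":[0,0,0],"grip":0.045},{"translation":[0,0,0],"rot":[0,0,0],"grip":0.045},{"translation":[0,0,0],"rot":[0,0,0],"grip":0.045}]}}

```text
t: 4.1
eef_pos: [0.4881, 0.3174, 0.0778]
tool_rot: [-0.006, 0.801, -0.599, 0.002]
contact_force: [-0.4, -1.0, -0.4]
gripper_width: 0.524
```

Emit:
{"op": "send_rows", "data": {"commands": [{"translation":[0,0,0],"rot":[0,0,0],"grip":0.045},{"translation":[0,0,0],"rot":[0,0,0],"grip":0.045},{"translation":[0,0,0],"rot":[0,0,0],"grip":0.045},{"translation":[0,0,0],"rot":[0,0,0],"grip":0.045},{"translation":[0,0,0],"rot":[0,0,0],"grip":0.045}]}}

```text
t: 4.52
eef_pos: [0.487, 0.3175, 0.0765]
tool_rot: [-0.005, 0.801, -0.598, 0.001]
contact_force: [-0.4, -0.5, 0.2]
gripper_width: 0.525
```

```bash
python3 - <<'E'
from h import *
from station import *
o=get_obs(); print(o["t"],o["eef_pos"],o["joint_vel"].round(3));c=read_camera("wrist")
o=get_obs(); print(o["t"],o["eef_pos"],o["joint_vel"].round(3)); 
E=c["extrinsics"]; print("cam->tcp in tool", rot(o).inv().apply(E[:3,3]-o["eef_pos"]))
c=dict(np.load("wrist1.npz"));e=np.load("eef_w1.npy"); E=c["extrinsics"]; print(R.from_quat(e[[4,5,6,3]]).inv().apply(E[:3,3]-e[:3]))
print((rot(o).inv()*down(-73.3)).as_rotvec(degrees=True))
print(rot(o).inv().apply(np.array([.4849,.3138,.028])-o["eef_pos"]))
E
```

```text
4.5167 [0.48704744 0.31747103 0.07651104] [ 0.     0.002  0.001  0.    -0.    -0.001 -0.002]
4.5667 [0.48703484 0.31744005 0.07642593] [-0.     0.002 -0.001 -0.001  0.001 -0.002  0.   ]
cam->tcp in tool [ 0.00061927 -0.06722143 -0.12578521]
[ 0.00273889 -0.06467753 -0.12517162]
[-0.50996647  0.19700178 -0.2275057 ]
[0.0030526  0.00350989 0.04838637]
```

Emit:
{"op": "send_rows", "data": {"commands": [{"translation":[0.001,0.001,0.01],"rot":[-0.2,0.1,-0.1],"grip":0.045},{"translation":[0.001,0.001,0.01],"rot":[-0.2,0.1,-0.1],"grip":0.045},{"translation":[0.001,0.0015,0.01],"rot":[-0.1,0,0],"grip":0.045},{"translation":[0,0,0.005],"rot":[0,0,0],"grip":0.045},{"translation":[0,0,0],"rot":[0,0,0],"grip":0.045}]}}

```text
t: 4.98
eef_pos: [0.4834, 0.3127, 0.0392]
tool_rot: [0.002, 0.802, -0.597, -0.001]
contact_force: [-0.1, -0.7, 1.1]
gripper_width: 0.525
```

Emit:
{"op": "send_rows", "data": {"commands": [{"translation":[0,0,0],"rot":[0,0,0],"grip":0.045},{"translation":[0,0,0],"rot":[0,0,0],"grip":0.045},{"translation":[0,0,0],"rot":[0,0,0],"grip":0.045},{"translation":[0,0,0],"rot":[0,0,0],"grip":0.045},{"translation":[0,0,0],"rot":[0,0,0],"grip":0.045}]}}

```text
t: 5.4
eef_pos: [0.4849, 0.3138, 0.0417]
tool_rot: [-0.0, 0.802, -0.597, 0.0]
contact_force: [-0.3, 0.3, -0.7]
gripper_width: 0.529
```

```bash
cat > go.py <<'E'
import sys
from h import *
from station import *
def delta(p,Rt):
    o=get_obs(); print("t",o["t"],"p",o["eef_pos"].round(4),"vel",abs(o["joint_vel"]).max().round(3),"F",o["contact_force"].round(1),"w",round(o["gripper_width"]*85.4,1))
    print("q",o["q"].round(2))
    print("rot deg",(rot(o).inv()*Rt).as_rotvec(degrees=True).round(2))
    print("trans mm",(1000*rot(o).inv().apply(np.array(p)-o["eef_pos"])).round(1))
E
python3 -c "
from go import *
delta([.4849,.3138,.028],down(-73.3))"
```

```text
t 5.4 p [0.4849 0.3138 0.0417] vel 0.002 F [-0.3  0.3 -0.7] w 45.2
q [-0.41  0.61 -0.35  1.92  0.33  0.66 -2.25]
rot deg [-0.04  0.01 -0.03]
trans mm [ 0.  -0.  13.7]
```

Emit:
{"op": "send_rows", "data": {"commands": [{"translation":[0,0,0.005],"rot":[0,0,0],"grip":0.045},{"translation":[0,0,0.005],"rot":[0,0,0],"grip":0.045},{"translation":[0,0,0.003],"rot":[0,0,0],"grip":0.045},{"translation":[0,0,0],"rot":[0,0,0],"grip":0.045},{"translation":[0,0,0],"rot":[0,0,0],"grip":0.045}]}}

```text
t: 5.82
eef_pos: [0.4844, 0.3135, 0.0279]
tool_rot: [0.0, 0.802, -0.597, -0.0]
contact_force: [-0.9, -0.2, 0.8]
gripper_width: 0.526
```

Emit:
{"op": "send_rows", "data": {"commands": [{"translation":[0,0,0],"rot":[0,0,0],"grip":0.03},{"translation":[0,0,0],"rot":[0,0,0],"grip":0.024},{"translation":[0,0,0],"rot":[0,0,0],"grip":0.01},{"translation":[0,0,0],"rot":[0,0,0],"grip":0.01},{"translation":[0,0,0],"rot":[0,0,0],"grip":0.01}], "force": 50}}

```text
t: 6.23
eef_pos: [0.4848, 0.3139, 0.0287]
tool_rot: [-0.0, 0.802, -0.597, 0.0]
contact_force: [-0.4, -0.8, 4.0]
gripper_width: 0.219
```

```bash
python3 -c "
from go import *
delta([.4849,.3138,.028],down(-73.3))
c=read_camera('wrist'); cv2.imwrite('pics/wrist5.png',c['pixels'][:,:,::-1])"
```

```text
t 6.2333 p [0.4848 0.3139 0.0287] vel 0.001 F [-0.4 -0.8  4. ] w 18.7
q [-0.42  0.63 -0.34  1.92  0.34  0.64 -2.26]
rot deg [-0.04  0.01 -0.03]
trans mm [ 0.1 -0.   0.7]
```

View pics/wrist5.png

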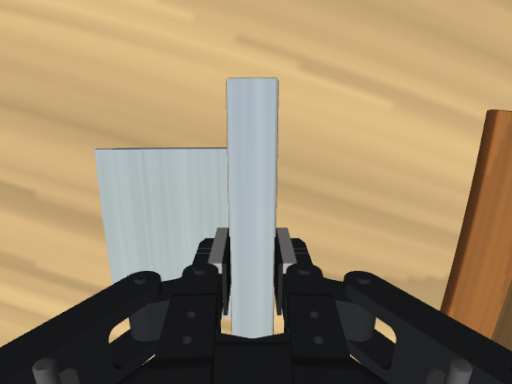

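```bash
cat >> go.py <<'E'
yr=np.radians(13.6); Xr=np.array([np.cos(yr),np.sin(yr),0]);Yr=np.array([-np.sin(yr),np.cos(yr),0]);Z=np.array([0,0,1.])
C=Xr*.541+Yr*.003+Z*.109
gx=Xr; gy=(Yr-Z)/2**.5; gz=(Yr+Z)/2**.5
Rplace=R.from_matrix(np.c_[-gy,-gx,-gz]); OFF=.0157
def place(dgz=0,dgy=0): return C+gz*(OFF+dgz)+gy*dgy
def plan(p,Rt,n,ramp=True):
    "rows with rotation interpolated, numbers rounded"
    o=get_obs(); R0=rot(o); rv=(R0.inv()*Rt).as_rotvec(); d=np.array(p)-o["eef_pos"]
    w=np.ones(n); 
    if ramp: w[0]=w[-1]=.5
    w/=w.sum(); s=0
    print("q",o["q"].round(2),"p",o["eef_pos"].round(4))
    for k in w:
        t=(R0*R.from_rotvec(rv*s)).inv().apply(d*k); s+=k
        print((t).round(4).tolist(),np.degrees(rv*k).round(2).tolist(), "len",np.linalg.norm(t).round(3))
E
python3 -c "
from go import *
print(C,place(.1))"
```

```text
[0.52512547 0.13012777 0.109     ] [0.50588797 0.20964609 0.19081225]
```

Emit:
{"op": "send_rows", "data": {"commands": [{"translation":[0,0,-0.015],"rot":[0,0,0],"grip":0.01},{"translation":[0,0,-0.03],"rot":[0,0,0],"grip":0.01},{"translation":[0,0,-0.035],"rot":[0,0,0],"grip":0.01},{"translation":[0,0,-0.035],"rot":[0,0,0],"grip":0.01},{"translation":[0,0,-0.035],"rot":[0,0,0],"grip":0.01}]}}

```text
t: 6.7
eef_pos: [0.4838, 0.3128, 0.1789]
tool_rot: [0.001, 0.802, -0.597, -0.0]
contact_force: [0.8, -1.5, -3.9]
gripper_width: 0.217
```

Emit:
{"op": "send_rows", "data": {"commands": [{"translation":[0,0,-0.035],"rot":[0,0,0],"grip":0.01},{"translation":[0,0,-0.02],"rot":[0,0,0],"grip":0.01},{"translation":[0,0,0],"rot":[0,0,0],"grip":0.01},{"translation":[0,0,0],"rot":[0,0,0],"grip":0.01},{"translation":[0,0,0],"rot":[0,0,0],"grip":0.01}]}}

```text
t: 7.12
eef_pos: [0.4837, 0.3125, 0.2312]
tool_rot: [0.002, 0.802, -0.597, -0.0]
contact_force: [-1.3, -0.8, -3.6]
gripper_width: 0.217
```

```bash
python3 -c "
from go import *
plan(place(.10),Rplace,13)
c=read_camera('wrist'); cv2.imwrite('pics/wrist6.png',c['pixels'][:,:,::-1])"
```

```text
q [-0.33  0.37 -0.44  1.79  0.18  1.03 -2.12] p [0.4837 0.3125 0.2312]
[0.0044, 0.0003, 0.0017] [-0.04, 1.87, 0.12] len 0.005
[0.0086, 0.0007, 0.0037] [-0.09, 3.74, 0.25] len 0.009
[0.0084, 0.0006, 0.0042] [-0.09, 3.74, 0.25] len 0.009
[0.0081, 0.0006, 0.0048] [-0.09, 3.74, 0.25] len 0.009
[0.0078, 0.0005, 0.0053] [-0.09, 3.74, 0.25] len 0.009
[0.0074, 0.0005, 0.0058] [-0.09, 3.74, 0.25] len 0.009
[0.007, 0.0004, 0.0062] [-0.09, 3.74, 0.25] len 0.009
[0.0066, 0.0004, 0.0067] [-0.09, 3.74, 0.25] len 0.009
[0.0061, 0.0004, 0.0071] [-0.09, 3.74, 0.25] len 0.009
[0.0057, 0.0003, 0.0075] [-0.09, 3.74, 0.25] len 0.009
[0.0052, 0.0003, 0.0078] [-0.09, 3.74, 0.25] len 0.009
[0.0046, 0.0003, 0.0082] [-0.09, 3.74, 0.25] len 0.009
[0.002, 0.0001, 0.0042] [-0.04, 1.87, 0.12] len 0.005
```

View pics/wrist6.png

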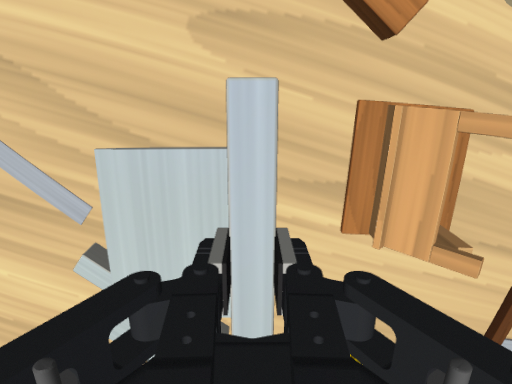

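Emit:
{"op": "send_rows", "data": {"commands": [{"translation":[0.0044,0.0003,0.0017],"rot":[0,1.9,0.1],"grip":0.01},{"translation":[0.0086,0.0007,0.0037],"rot":[-0.1,3.8,0.25],"grip":0.01},{"translation":[0.0084,0.0006,0.0042],"rot":[-0.1,3.8,0.25],"grip":0.01},{"translation":[0.0081,0.0006,0.0048],"rot":[-0.1,3.8,0.25],"grip":0.01},{"translation":[0.0078,0.0005,0.0053],"rot":[-0.1,3.8,0.25],"grip":0.01}]}}

```text
t: 7.58
eef_pos: [0.4924, 0.2741, 0.216]
tool_rot: [0.094, 0.787, -0.598, 0.118]
contact_force: [-0.5, 0.4, -4.1]
gripper_width: 0.215
```

Emit:
{"op": "send_rows", "data": {"commands": [{"translation":[0.0074,0.0005,0.0058],"rot":[-0.1,3.8,0.25],"grip":0.01},{"translation":[0.007,0.0004,0.0062],"rot":[-0.1,3.8,0.25],"grip":0.01},{"translation":[0.0066,0.0004,0.0067],"rot":[-0.1,3.8,0.25],"grip":0.01},{"translation":[0.0061,0.0004,0.0071],"rot":[-0.1,3.8,0.25],"grip":0.01},{"translation":[0.0057,0.0003,0.0075],"rot":[-0.1,3.8,0.25],"grip":0.01}]}}

```text
t: 8.0
eef_pos: [0.5017, 0.2317, 0.1994]
tool_rot: [0.193, 0.75, -0.583, 0.245]
contact_force: [0.4, 0.1, -3.3]
gripper_width: 0.22
```

Emit:
{"op": "send_rows", "data": {"commands": [{"translation":[0.0052,0.0003,0.0078],"rot":[-0.1,3.8,0.25],"grip":0.01},{"translation":[0.0046,0.0003,0.008],"rot":[-0.1,3.5,0.2],"grip":0.01},{"translation":[0.002,0.0001,0.004],"rot":[0,1.5,0.1],"grip":0.01},{"translation":[0,0,0],"rot":[0,0,0],"grip":0.01},{"translation":[0,0,0],"rot":[0,0,0],"grip":0.01}]}}

```text
t: 8.42
eef_pos: [0.5065, 0.211, 0.1923]
tool_rot: [0.236, 0.727, -0.571, 0.3]
contact_force: [0.6, 0.4, -3.3]
gripper_width: 0.219
```

Emit:
{"op": "send_rows", "data": {"commands": [{"translation":[0,0,0],"rot":[0,0,0],"grip":0.01},{"translation":[0,0,0],"rot":[0,0,0],"grip":0.01},{"translation":[0,0,0],"rot":[0,0,0],"grip":0.01},{"translation":[0,0,0],"rot":[0,0,0],"grip":0.01},{"translation":[0,0,0],"rot":[0,0,0],"grip":0.01}]}}

```text
t: 8.83
eef_pos: [0.5071, 0.2109, 0.1939]
tool_rot: [0.235, 0.726, -0.572, 0.301]
contact_force: [0.1, 1.2, -3.2]
gripper_width: 0.219
```

```bash
python3 -c "
from go import *
delta(place(.04,-.002),Rplace)
for n in ('scene','side'):
  c=read_camera(n); np.savez(n+'7.npz',**c);
  x0,y0,x1,y1=(190,120,370,300) if n=='scene' else (150,130,350,320)
  cv2.imwrite(f'pics/{n}7.png',cv2.resize(c['pixels'][y0:y1,x0:x1,::-1],None,fx=3,fy=3))"
```

```text
t 8.8333 p [0.5071 0.2109 0.1939] vel 0.004 F [ 0.1  1.2 -3.2] w 18.7
q [-0.68  0.56 -0.23  1.79  0.72  1.43 -2.58]
rot deg [-0.11  0.13 -0.07]
trans mm [ 0.6  1.6 62.8]
```

View pics/scene7.png

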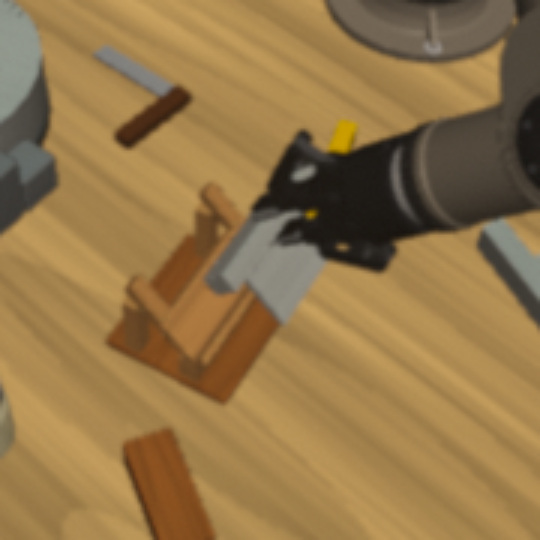

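View pics/side7.png

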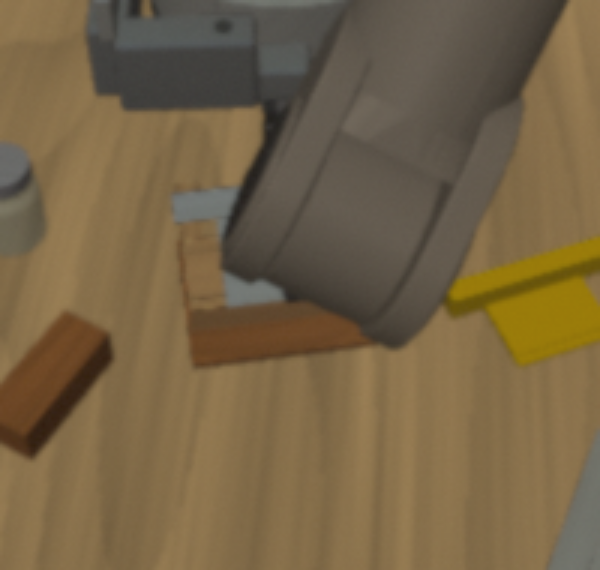

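Emit:
{"op": "send_rows", "data": {"commands": [{"translation":[0,0.0005,0.01],"rot":[0,0,0],"grip":0.01},{"translation":[0.0005,0.0005,0.018],"rot":[-0.1,0.1,-0.1],"grip":0.01},{"translation":[0,0.0005,0.02],"rot":[0,0,0],"grip":0.01},{"translation":[0,0,0.02],"rot":[0,0,0],"grip":0.01},{"translation":[0,0,0.015],"rot":[0,0,0],"grip":0.01}]}}

```text
t: 9.35
eef_pos: [0.5193, 0.1509, 0.1339]
tool_rot: [0.238, 0.726, -0.571, 0.301]
contact_force: [-0.1, -0.6, -3.1]
gripper_width: 0.218
```

Emit:
{"op": "send_rows", "data": {"commands": [{"translation":[0,0,0.006],"rot":[0,0,0],"grip":0.01},{"translation":[0,0,0],"rot":[0,0,0],"grip":0.01},{"translation":[0,0,0],"rot":[0,0,0],"grip":0.01},{"translation":[0,0,0],"rot":[0,0,0],"grip":0.01},{"translation":[0,0,0],"rot":[0,0,0],"grip":0.01}]}}

```text
t: 9.77
eef_pos: [0.5206, 0.1504, 0.1314]
tool_rot: [0.236, 0.727, -0.571, 0.301]
contact_force: [0.6, -0.1, -2.6]
gripper_width: 0.219
```

```bash
python3 -c "
from go import *
delta(place(.0,-.002),Rplace)
for n in ('wrist','scene'):
  c=read_camera(n); np.savez(n+'8.npz',**c);
  x0,y0,x1,y1=(200,140,340,280) if n=='scene' else (0,0,512,384)
  cv2.imwrite(f'pics/{n}8.png',c['pixels'][y0:y1,x0:x1,::-1] if n=='wrist' else cv2.resize(c['pixels'][y0:y1,x0:x1,::-1],None,fx=4,fy=4))"
```

```text
t 9.7667 p [0.5206 0.1504 0.1314] vel 0.003 F [ 0.6 -0.1 -2.6] w 18.7
q [-0.62  0.62 -0.19  1.89  0.79  1.28 -2.63]
rot deg [-0.1   0.07  0.07]
trans mm [ 0.8  0.4 14.8]
```

View pics/wrist8.png

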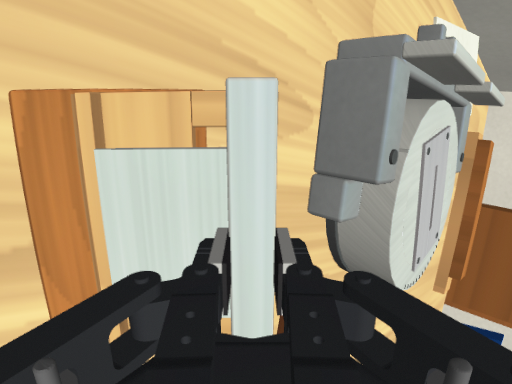

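View pics/scene8.png

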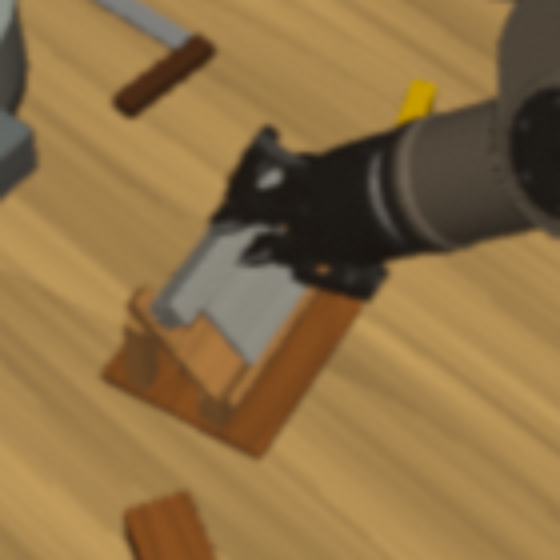

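```bash
python3 - <<'E'
from go import *
c=dict(np.load("wrist8.npz"))
cv2.imwrite("pics/w8z.png",cv2.resize(c["pixels"][80:170,0:240,::-1],None,fx=3.3,fy=5,interpolation=cv2.INTER_CUBIC))
P=cloud(c); G=(P-C)@np.c_[gx,gy,gz]
for v in (105,120,135): print(v,[(u,*(G[v,u,1:]*1000).round(1)) for u in range(60,125,4)])
for v in (160,180): print(v,[(u,*(G[v,u,1:]*1000).round(1)) for u in list(range(70,120,4))+[150,200,240,260]])
E
```

```text
105 [(60, np.float64(108.5), np.float64(-31.9)), (64, np.float64(106.8), np.float64(-33.3)), (68, np.float64(105.5), np.float64(-35.3)), (72, np.float64(102.8), np.float64(-34.9)), (76, np.float64(82.3), np.float64(-1.2)), (80, np.float64(80.4), np.float64(-1.5)), (84, np.float64(78.4), np.float64(-1.5)), (88, np.float64(76.7), np.float64(-2.1)), (92, np.float64(75.4), np.float64(-3.6)), (96, np.float64(75.1), np.float64(-7.3)), (100, np.float64(75.2), np.float64(-11.8)), (104, np.float64(73.4), np.float64(-12.4)), (108, np.float64(71.4), np.float64(-12.8)), (112, np.float64(68.9), np.float64(-11.9)), (116, np.float64(68.0), np.float64(-14.7)), (120, np.float64(65.2), np.float64(-12.9)), (124, np.float64(63.2), np.float64(-13.1))]
120 [(60, np.float64(109.1), np.float64(-31.0)), (64, np.float64(107.5), np.float64(-32.6)), (68, np.float64(105.8), np.float64(-33.9)), (72, np.float64(104.5), np.float64(-36.1)), (76, np.float64(99.9), np.float64(-32.1)), (80, np.float64(81.2), np.float64(-1.5)), (84, np.float64(79.4), np.float64(-1.8)), (88, np.float64(77.1), np.float64(-1.4)), (92, np.f
[... 1875 characters left out ...]
), np.float64(-31.8)), (74, np.float64(107.1), np.float64(-34.2)), (78, np.float64(105.1), np.float64(-35.2)), (82, np.float64(101.8), np.float64(-34.0)), (86, np.float64(81.9), np.float64(-1.4)), (90, np.float64(79.9), np.float64(-1.6)), (94, np.float64(77.1), np.float64(-0.3)), (98, np.float64(71.7), np.float64(6.4)), (102, np.float64(70.0), np.float64(6.0)), (106, np.float64(68.3), np.float64(5.2)), (110, np.float64(66.2), np.float64(5.6)), (114, np.float64(63.9), np.float64(6.2)), (118, np.float64(61.6), np.float64(7.0)), (150, np.float64(45.8), np.float64(8.0)), (200, np.float64(22.4), np.float64(7.5)), (240, np.float64(3.1), np.float64(27.2)), (260, np.float64(-5.0), np.float64(27.8))]
```

View pics/w8z.png

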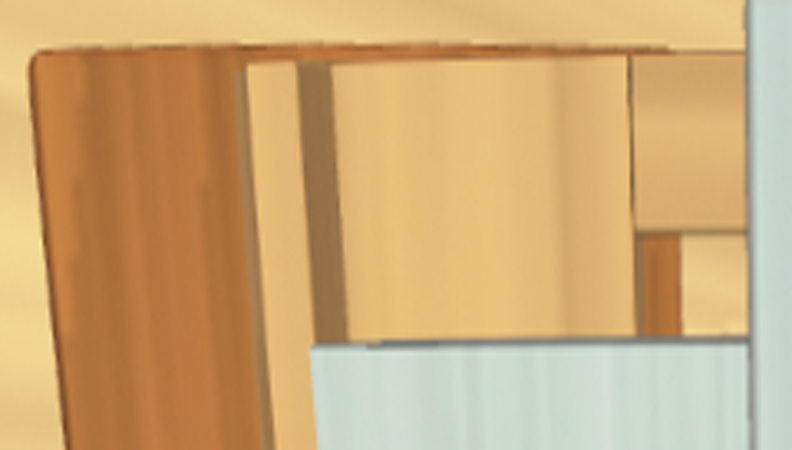

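Emit:
{"op": "send_rows", "data": {"commands": [{"translation":[0,0,0.003],"rot":[0,0,0],"grip":0.01},{"translation":[0,0,0.005],"rot":[0,0,0],"grip":0.01},{"translation":[0,0,0.004],"rot":[0,0,0],"grip":0.01},{"translation":[0,0,0.002],"rot":[0,0,0],"grip":0.01},{"translation":[0,0,0],"rot":[0,0,0],"grip":0.01}]}}

```text
t: 10.28
eef_pos: [0.5225, 0.1397, 0.1215]
tool_rot: [0.237, 0.726, -0.571, 0.301]
contact_force: [-3.5, 2.8, 3.5]
gripper_width: 0.214
```

Emit:
{"op": "send_rows", "data": {"commands": [{"translation":[0,0,0],"rot":[0,0,0],"grip":0.01},{"translation":[0,0,0],"rot":[0,0,0],"grip":0.01},{"translation":[0,0,0],"rot":[0,0,0],"grip":0.01},{"translation":[0,0,0],"rot":[0,0,0],"grip":0.01},{"translation":[0,0,0],"rot":[0,0,0],"grip":0.01}]}}

```text
t: 10.7
eef_pos: [0.5226, 0.1396, 0.1215]
tool_rot: [0.237, 0.726, -0.571, 0.301]
contact_force: [-5.0, 3.3, 5.8]
gripper_width: 0.214
```

```bash
python3 -c "
from go import *
delta(place(.0,-.002),Rplace)"
```

```text
t 10.7 p [0.5226 0.1396 0.1215] vel 0.001 F [-5.   3.3  5.8] w 18.3
q [-0.61  0.63 -0.19  1.9   0.81  1.25 -2.63]
rot deg [ 0.   -0.03  0.06]
trans mm [ 0.1 -0.3  0.1]
```

Emit:
{"op": "send_rows", "data": {"commands": [{"translation":[0,0,0],"rot":[0,0,0],"grip":0.028},{"translation":[0,0,0],"rot":[0,0,0],"grip":0.034},{"translation":[0,0,0],"rot":[0,0,0],"grip":0.04},{"translation":[0,0,0],"rot":[0,0,0],"grip":0.045},{"translation":[0,0,0],"rot":[0,0,0],"grip":0.045}]}}

```text
t: 11.12
eef_pos: [0.5229, 0.139, 0.121]
tool_rot: [0.237, 0.726, -0.571, 0.301]
contact_force: [-0.5, 0.3, -0.0]
gripper_width: 0.528
```

Emit:
{"op": "send_rows", "data": {"commands": [{"translation":[0,0,-0.005],"rot":[0,0,0],"grip":0.045},{"translation":[0,0,-0.01],"rot":[0,0,0],"grip":0.045},{"translation":[0,0,-0.02],"rot":[0,0,0],"grip":0.045},{"translation":[0,0,-0.03],"rot":[0,0,0],"grip":0.045},{"translation":[0,0,-0.035],"rot":[0,0,0],"grip":0.045}]}}

```text
t: 11.53
eef_pos: [0.5055, 0.2079, 0.1925]
tool_rot: [0.238, 0.726, -0.571, 0.3]
contact_force: [0.3, 0.5, -0.3]
gripper_width: 0.535
```

```bash
python3 -c "
from go import *
c=read_camera('wrist'); np.savez('wrist9.npz',**c);cv2.imwrite('pics/wrist9.png',c['pixels'][:,:,::-1])
P=cloud(c); G=(P-C)@np.c_[gx,gy,gz]
for v in (130,150,170,190): print(v,[(u,*(G[v,u,1:]*1000).round(1)) for u in range(100,280,6)])
"
```

```text
130 [(100, np.float64(119.0), np.float64(-21.0)), (106, np.float64(115.4), np.float64(-24.2)), (112, np.float64(112.5), np.float64(-29.2)), (118, np.float64(108.6), np.float64(-32.2)), (124, np.float64(104.2), np.float64(-34.2)), (130, np.float64(96.9), np.float64(-28.4)), (136, np.float64(82.4), np.float64(-1.3)), (142, np.float64(77.7), np.float64(-1.0)), (148, np.float64(74.9), np.float64(-6.3)), (154, np.float64(71.2), np.float64(-9.1)), (160, np.float64(65.8), np.float64(-6.5)), (166, np.float64(61.3), np.float64(-6.4)), (172, np.float64(56.8), np.float64(-6.6)), (178, np.float64(52.5), np.float64(-7.5)), (184, np.float64(47.8), np.float64(-7.2)), (190, np.float64(43.3), np.float64(-7.3)), (196, np.float64(38.7), np.float64(-6.8)), (202, np.float64(34.4), np.float64(-7.6)), (208, np.float64(29.7), np.float64(-6.3)), (214, np.float64(25.3), np.float64(-6.8)), (220, np.float64(20.8), np.float64(-6.7)), (226, np.float64(16.3), np.float64(-6.6)), (232, np.float64(10.7), np.float64(12.4)), (238, np.float64(6.5), np.float64(13.5)), (244, np.float64(2.4), np.float64(12.4)), (250, np.fl
[... 3457 characters left out ...]
.0)), (184, np.float64(50.4), np.float64(-7.5)), (190, np.float64(45.5), np.float64(-6.7)), (196, np.float64(40.6), np.float64(-5.9)), (202, np.float64(36.1), np.float64(-7.5)), (208, np.float64(31.4), np.float64(-7.4)), (214, np.float64(26.8), np.float64(-8.4)), (220, np.float64(21.9), np.float64(-6.7)), (226, np.float64(17.3), np.float64(-7.5)), (232, np.float64(11.4), np.float64(12.2)), (238, np.float64(7.0), np.float64(12.8)), (244, np.float64(2.7), np.float64(13.4)), (250, np.float64(-1.6), np.float64(13.8)), (256, np.float64(-6.0), np.float64(12.5)), (262, np.float64(-16.5), np.float64(-171.1)), (268, np.float64(-24.7), np.float64(-179.8)), (274, np.float64(-33.3), np.float64(-187.8))]
```

View pics/wrist9.png

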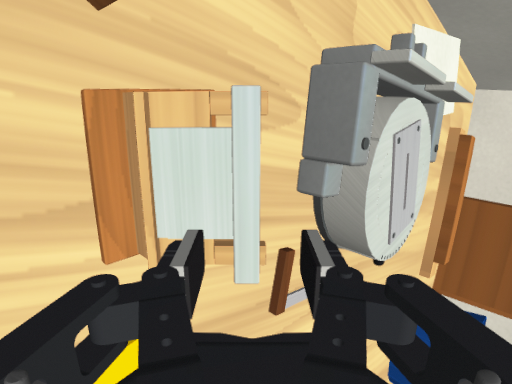

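```bash
cat >> go.py <<'E'
B=np.c_[gx,gy,gz]
def ong(c,uv,h):
    E=c["extrinsics"]; d=rays(c,uv)@E[:3,:3].T; o=E[:3,3]; t=(h-(o-C)@gz)/(d@gz); return ((o+d*t[:,None])-C)@B
Rback=R.from_matrix(np.c_[-gz,-gx,gy])
def back(dx=0,dy=0,dz=0): return C+B@np.array([dx,dy,dz])
E
python3 -c "
from go import *
c=dict(np.load('wrist9.npz')); q=ong(c,[(233,86),(258.5,86),(260,283),(235,283)],.013); print(q.round(4).tolist(),q.mean(0)); print(np.degrees(np.arctan((q[0]-q[3])[1]/(q[0]-q[3])[0])))
delta(place(.115,-.002),Rplace)"
```

```text
[[0.0738, 0.0096, 0.013], [0.0738, -0.0074, 0.013], [-0.0744, -0.0094, 0.013], [-0.0744, 0.0103, 0.013]] [-0.00032411  0.00078378  0.013     ]
-0.26496441495293793
t 11.5833 p [0.5056 0.2165 0.197 ] vel 0.131 F [-0.2  6.3  3.5] w 45.3
q [-0.69  0.56 -0.23  1.79  0.71  1.43 -2.58]
rot deg [-0.43  0.39  0.09]
trans mm [ 2.3  1.3 -5.9]
```

Emit:
{"op": "send_rows", "data": {"commands": [{"translation":[0.006,0,-0.005],"rot":[0,-3,0],"grip":0.045},{"translation":[0.012,0,0.0],"rot":[0,-6,0],"grip":0.045},{"translation":[0.012,0,0.0006],"rot":[0,-6,0],"grip":0.045},{"translation":[0.012,0,0.0006],"rot":[0,-6,0],"grip":0.045},{"translation":[0.012,0,0.0006],"rot":[0,-6,0],"grip":0.045}]}}

```text
t: 12.0
eef_pos: [0.5164, 0.1691, 0.2259]
tool_rot: [0.094, 0.777, -0.61, 0.122]
contact_force: [-0.5, -0.3, 0.7]
gripper_width: 0.528
```

Emit:
{"op": "send_rows", "data": {"commands": [{"translation":[0.012,0,0.0006],"rot":[0,-6,0],"grip":0.045},{"translation":[0.012,0,0.0006],"rot":[0,-6,0],"grip":0.045},{"translation":[0.012,0,0.0006],"rot":[0,-6,0],"grip":0.045},{"translation":[0.012,0,0.0006],"rot":[0,-6,0],"grip":0.045},{"translation":[0.012,0,0.0006],"rot":[0,-6,0],"grip":0.045}]}}

```text
t: 12.42
eef_pos: [0.5309, 0.1103, 0.2294]
tool_rot: [-0.068, 0.782, -0.614, -0.083]
contact_force: [0.2, 0.4, -0.5]
gripper_width: 0.526
```

```bash
python3 -c "
from go import *
plan(back(0,-.12,0),Rback,8)"
```

```text
q [ 0.11  0.32 -0.37  1.87 -0.12  0.97 -1.51] p [0.5309 0.1103 0.2294]
[0.005, 0.0001, 0.0015] [-0.01, -2.34, 0.01] len 0.005
[0.0102, 0.0002, 0.0026] [-0.02, -4.68, 0.03] len 0.01
[0.0103, 0.0002, 0.0018] [-0.02, -4.68, 0.03] len 0.01
[0.0104, 0.0002, 0.0009] [-0.02, -4.68, 0.03] len 0.01
[0.0105, 0.0002, 0.0001] [-0.02, -4.68, 0.03] len 0.01
[0.0105, 0.0002, -0.0008] [-0.02, -4.68, 0.03] len 0.01
[0.0104, 0.0001, -0.0016] [-0.02, -4.68, 0.03] len 0.01
[0.0051, 0.0001, -0.0012] [-0.01, -2.34, 0.01] len 0.005
```

Emit:
{"op": "send_rows", "data": {"commands": [{"translation":[0.0095,0,0.002],"rot":[0,-4.5,0],"grip":0.045},{"translation":[0.0103,0,0.0022],"rot":[0,-4.7,0],"grip":0.045},{"translation":[0.0104,0,0.0013],"rot":[0,-4.7,0],"grip":0.045},{"translation":[0.0105,0,0.0004],"rot":[0,-4.7,0],"grip":0.045},{"translation":[0.0105,0.001,-0.0004],"rot":[0,-4.7,0],"grip":0.045}]}}

```text
t: 12.83
eef_pos: [0.5406, 0.0651, 0.2044]
tool_rot: [-0.189, 0.749, -0.588, -0.239]
contact_force: [0.1, -0.5, -0.7]
gripper_width: 0.524
```

Emit:
{"op": "send_rows", "data": {"commands": [{"translation":[0.0105,0,-0.001],"rot":[0,-4.7,0],"grip":0.045},{"translation":[0.005,0,-0.001],"rot":[0,-2.5,0],"grip":0.045},{"translation":[0,0,0],"rot":[0,0,0],"grip":0.045},{"translation":[0,0,0],"rot":[0,0,0],"grip":0.045},{"translation":[0,0,0],"rot":[0,0,0],"grip":0.045}]}}

```text
t: 13.25
eef_pos: [0.543, 0.0536, 0.1967]
tool_rot: [-0.224, 0.733, -0.575, -0.285]
contact_force: [-0.4, 1.0, -0.6]
gripper_width: 0.53
```

Emit:
{"op": "send_rows", "data": {"commands": [{"translation":[0,0,0],"rot":[0,0,0],"grip":0.045},{"translation":[0,0,0],"rot":[0,0,0],"grip":0.045},{"translation":[0,0,0],"rot":[0,0,0],"grip":0.045},{"translation":[0,0,0],"rot":[0,0,0],"grip":0.045},{"translation":[0,0,0],"rot":[0,0,0],"grip":0.045}]}}

```text
t: 13.67
eef_pos: [0.5429, 0.0524, 0.1959]
tool_rot: [-0.224, 0.733, -0.576, -0.285]
contact_force: [-0.4, -0.3, -0.5]
gripper_width: 0.53
```

```bash
python3 -c "
from go import *
delta(back(-.0003,.0012-.014-.05,0),Rback)
for n in ('wrist','scene','side'):
  c=read_camera(n); np.savez(n+'10.npz',**c);
  x0,y0,x1,y1=dict(scene=(180,120,320,260),wrist=(0,0,512,384),side=(180,150,300,270))[n]
  cv2.imwrite(f'pics/{n}10.png',c['pixels'][y0:y1,x0:x1,::-1] if n=='wrist' else cv2.resize(c['pixels'][y0:y1,x0:x1,::-1],None,fx=4,fy=4))"
```

```text
t 13.6667 p [0.5429 0.0524 0.1959] vel 0.006 F [-0.4 -0.3 -0.5] w 45.3
q [ 0.49  0.57 -0.46  1.8  -0.51  1.13 -0.97]
rot deg [ 0.07 -2.54  0.04]
trans mm [ 2.6 -0.7 55.2]
```

View pics/wrist10.png

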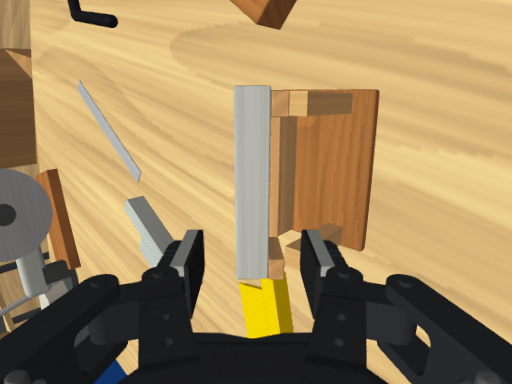

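View pics/scene10.png

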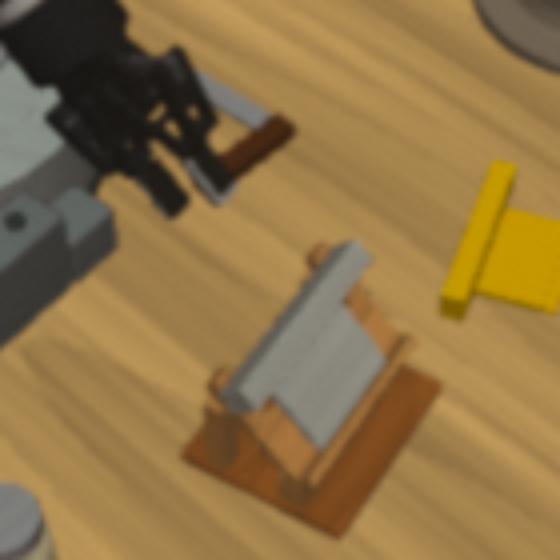

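View pics/side10.png

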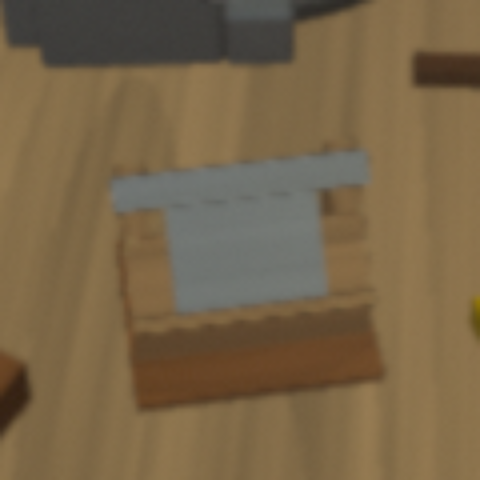

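Emit:
{"op": "send_rows", "data": {"commands": [{"translation":[0.001,0,0.005],"rot":[0,-0.5,0],"grip":0.045},{"translation":[0.001,-0.0005,0.012],"rot":[0,-1,0],"grip":0.045},{"translation":[0.001,0,0.012],"rot":[0,-1,0],"grip":0.045},{"translation":[0,0,0.008],"rot":[0,0,0],"grip":0.045},{"translation":[0,0,0.003],"rot":[0,0,0],"grip":0.045}]}}

```text
t: 14.23
eef_pos: [0.5358, 0.0783, 0.1629]
tool_rot: [-0.236, 0.726, -0.571, -0.303]
contact_force: [-0.3, 0.1, 0.5]
gripper_width: 0.525
```

Emit:
{"op": "send_rows", "data": {"commands": [{"translation":[0,0,0],"rot":[0,0,0],"grip":0.045},{"translation":[0,0,0],"rot":[0,0,0],"grip":0.045},{"translation":[0,0,0],"rot":[0,0,0],"grip":0.045},{"translation":[0,0,0],"rot":[0,0,0],"grip":0.045},{"translation":[0,0,0],"rot":[0,0,0],"grip":0.045}]}}

```text
t: 14.65
eef_pos: [0.5378, 0.0766, 0.165]
tool_rot: [-0.236, 0.726, -0.571, -0.301]
contact_force: [0.3, 0.7, -0.4]
gripper_width: 0.523
```

```bash
python3 -c "
from go import *
delta(back(-.0003,.0012-.014,0),Rback)
c=read_camera('wrist'); np.savez('wrist11.npz',**c); cv2.imwrite('pics/wrist11.png',c['pixels'][:,:,::-1])
P=cloud(c); G=(P-C)@B
for v in (150,190,220): print([(u,*(G[v,u,1:]*1000).round(1)) for u in range(210,310,5)])
"
```

```text
t 14.65 p [0.5378 0.0766 0.165 ] vel 0.001 F [ 0.3  0.7 -0.4] w 44.7
q [ 0.48  0.62 -0.48  1.83 -0.55  1.07 -0.94]
rot deg [ 0.02 -0.04  0.  ]
trans mm [ 0.7 -0.  65.7]
[(210, np.float64(207.5), np.float64(52.8)), (215, np.float64(200.4), np.float64(45.7)), (220, np.float64(193.1), np.float64(38.8)), (225, np.float64(186.9), np.float64(32.2)), (230, np.float64(178.5), np.float64(25.7)), (235, np.float64(-7.7), np.float64(10.4)), (240, np.float64(-9.0), np.float64(7.4)), (245, np.float64(-9.4), np.float64(4.4)), (250, np.float64(-8.8), np.float64(1.4)), (255, np.float64(-8.0), np.float64(-1.6)), (260, np.float64(-8.8), np.float64(-4.6)), (265, np.float64(-8.2), np.float64(-7.6)), (270, np.float64(-8.2), np.float64(-10.6)), (275, np.float64(28.1), np.float64(-16.2)), (280, np.float64(28.8), np.float64(-19.8)), (285, np.float64(28.8), np.float64(-23.4)), (290, np.float64(71.8), np.float64(-32.0)), (295, np.float64(77.0), np.float64(-36.9)), (300, np.float64(80.1), np.float64(-41.7)), (305, np.float64(87.9), np.float64(-47.4))]
[(210, np.float64(209.8), np.float64(54.8)), (215, np.float6
[... 981 characters left out ...]
4.3)), (230, np.float64(178.8), np.float64(27.3)), (235, np.float64(-7.6), np.float64(11.1)), (240, np.float64(-8.1), np.float64(7.8)), (245, np.float64(-7.6), np.float64(4.7)), (250, np.float64(-8.4), np.float64(1.5)), (255, np.float64(-8.7), np.float64(-1.7)), (260, np.float64(-8.6), np.float64(-4.9)), (265, np.float64(-8.1), np.float64(-8.1)), (270, np.float64(-7.8), np.float64(-11.3)), (275, np.float64(29.1), np.float64(-17.2)), (280, np.float64(30.7), np.float64(-21.2)), (285, np.float64(68.3), np.float64(-29.1)), (290, np.float64(74.3), np.float64(-34.2)), (295, np.float64(79.2), np.float64(-39.5)), (300, np.float64(85.7), np.float64(-45.1)), (305, np.float64(88.9), np.float64(-50.4))]
```

View pics/wrist11.png

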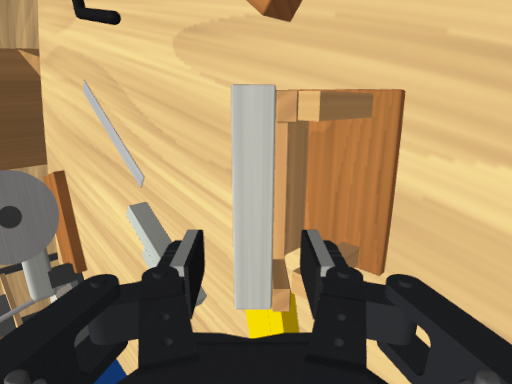

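Emit:
{"op": "send_rows", "data": {"commands": [{"translation":[0.0007,0,0.008],"rot":[0,0,0],"grip":0.045},{"translation":[0,0,0.015],"rot":[0,0,0],"grip":0.045},{"translation":[0,0,0.015],"rot":[0,0,0],"grip":0.045},{"translation":[0,0,0.008],"rot":[0,0,0],"grip":0.045},{"translation":[0,0,0.004],"rot":[0,0,0],"grip":0.045}]}}

```text
t: 15.12
eef_pos: [0.5281, 0.112, 0.128]
tool_rot: [-0.236, 0.726, -0.571, -0.302]
contact_force: [-0.3, 0.7, -0.2]
gripper_width: 0.529
```

Emit:
{"op": "send_rows", "data": {"commands": [{"translation":[0,0,0],"rot":[0,0,0],"grip":0.045},{"translation":[0,0,0],"rot":[0,0,0],"grip":0.045},{"translation":[0,0,0],"rot":[0,0,0],"grip":0.045},{"translation":[0,0,0],"rot":[0,0,0],"grip":0.045},{"translation":[0,0,0],"rot":[0,0,0],"grip":0.045}]}}

```text
t: 15.53
eef_pos: [0.5296, 0.1103, 0.1291]
tool_rot: [-0.236, 0.726, -0.571, -0.301]
contact_force: [0.1, -0.5, 0.2]
gripper_width: 0.526
```

```bash
python3 -c "
from go import *
delta(back(-.0003,.0012-.014,0),Rback)
"
```

```text
t 15.5333 p [0.5296 0.1103 0.1291] vel 0.003 F [ 0.1 -0.5  0.2] w 44.9
q [ 0.44  0.66 -0.5   1.88 -0.57  0.96 -0.92]
rot deg [ 0.01 -0.04 -0.01]
trans mm [-0.2 -0.  15.8]
```

Last 16 mm, then close.

Emit:
{"op": "send_rows", "data": {"commands": [{"translation":[0,0,0.005],"rot":[0,0,0],"grip":0.045},{"translation":[0,0,0.006],"rot":[0,0,0],"grip":0.045},{"translation":[0,0,0.005],"rot":[0,0,0],"grip":0.045},{"translation":[0,0,0],"rot":[0,0,0],"grip":0.045},{"translation":[0,0,0],"rot":[0,0,0],"grip":0.045}]}}

```text
t: 15.95
eef_pos: [0.526, 0.1223, 0.1172]
tool_rot: [-0.236, 0.726, -0.571, -0.302]
contact_force: [0.2, -0.8, 0.4]
gripper_width: 0.526
```

Emit:
{"op": "send_rows", "data": {"commands": [{"translation":[0,0,0],"rot":[0,0,0],"grip":0.04},{"translation":[0,0,0],"rot":[0,0,0],"grip":0.035},{"translation":[0,0,0],"rot":[0,0,0],"grip":0.03},{"translation":[0,0,0],"rot":[0,0,0],"grip":0.03},{"translation":[0,0,0],"rot":[0,0,0],"grip":0.03}], "force": 60}}

```text
t: 16.37
eef_pos: [0.5266, 0.1216, 0.1176]
tool_rot: [-0.236, 0.726, -0.571, -0.301]
contact_force: [0.3, 0.0, 0.2]
gripper_width: 0.351
```

```bash
python3 -c "
from go import *
delta(back(-.0003,.0012-.014,0),Rback)
c=read_camera('wrist'); np.savez('wrist12.npz',**c); cv2.imwrite('pics/wrist12.png',c['pixels'][:,:,::-1])
"
```

```text
t 16.3667 p [0.5266 0.1216 0.1176] vel 0.002 F [0.3 0.  0.2] w 29.9
q [ 0.43  0.68 -0.5   1.89 -0.58  0.93 -0.92]
rot deg [ 0.05 -0.02 -0.01]
trans mm [-0.  -0.3 -0.6]
```

View pics/wrist12.png

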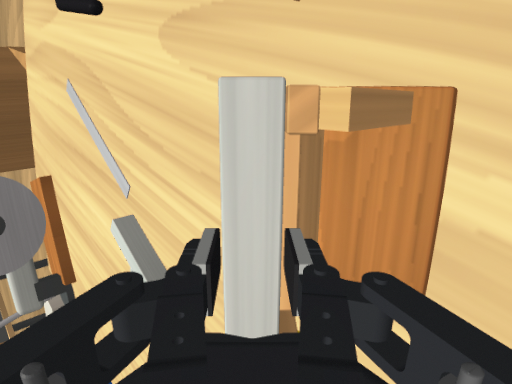

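Emit:
{"op": "send_rows", "data": {"commands": [{"translation":[0,0,0],"rot":[0,0,0],"grip":0.026},{"translation":[0,0,0],"rot":[0,0,0],"grip":0.015},{"translation":[0,0,0],"rot":[0,0,0],"grip":0.015},{"translation":[0,0,0],"rot":[0,0,0],"grip":0.015},{"translation":[0,0,0],"rot":[0,0,0],"grip":0.015}], "force": 70}}

```text
t: 16.83
eef_pos: [0.5265, 0.1217, 0.118]
tool_rot: [-0.236, 0.726, -0.571, -0.301]
contact_force: [-0.4, -3.1, 4.5]
gripper_width: 0.288
```

```bash
python3 -c "
from go import *
delta(back(-.0003,.0012-.014,0),Rback)
ys=np.radians(23.0); xs=np.array([np.cos(ys),np.sin(ys),0]); print((C+Z*.1-C))
"
```

```text
t 16.8333 p [0.5265 0.1217 0.118 ] vel 0.001 F [-0.4 -3.1  4.5] w 24.6
q [ 0.43  0.68 -0.5   1.89 -0.58  0.93 -0.92]
rot deg [ 0.06  0.01 -0.  ]
trans mm [ 0.3 -0.3 -0.4]
[0.  0.  0.1]
```

Emit:
{"op": "send_rows", "data": {"commands": [{"translation":[-0.004,0,0],"rot":[0,0,0],"grip":0.015},{"translation":[-0.008,0,0],"rot":[0,0,0],"grip":0.015},{"translation":[-0.012,0,0],"rot":[0,0,0],"grip":0.015},{"translation":[-0.016,0,0],"rot":[0,0,0],"grip":0.015},{"translation":[-0.02,0,0],"rot":[0,0,0],"grip":0.015}]}}

```text
t: 17.25
eef_pos: [0.5156, 0.1642, 0.1605]
tool_rot: [-0.236, 0.726, -0.571, -0.302]
contact_force: [-0.8, 0.8, -3.6]
gripper_width: 0.282
```

Emit:
{"op": "send_rows", "data": {"commands": [{"translation":[-0.024,0,-0.01],"rot":[0,0,0],"grip":0.015},{"translation":[-0.024,0,-0.02],"rot":[0,0,0],"grip":0.015},{"translation":[-0.012,0,-0.012],"rot":[0,0,0],"grip":0.015},{"translation":[0,0,0],"rot":[0,0,0],"grip":0.015},{"translation":[0,0,0],"rot":[0,0,0],"grip":0.015}]}}

```text
t: 17.67
eef_pos: [0.5131, 0.1766, 0.233]
tool_rot: [-0.236, 0.727, -0.57, -0.3]
contact_force: [-0.5, -0.2, -5.2]
gripper_width: 0.28
```

```bash
cat >> go.py <<'E'
ys=np.radians(23.0); Xs=np.array([np.cos(ys),np.sin(ys),0]); Ys=np.array([-np.sin(ys),np.cos(ys),0])
S=np.array([.5501,-.2654,.092])
Rslot=R.from_matrix(np.c_[-Ys,-Xs,-Z])
# gauge z along Ys; blade at gauge z=-10 -> gauge centre at S+10mm*Ys ; centre is tool z +OF2
OF2=.0136
def slot(depth=0,dx=0,dy=0): # depth: blade depth below plate top (m)
    return S+Xs*dx+Ys*(.010+dy)+Z*(.010+OF2+.064-depth)
E
python3 -c "
from go import *
c=read_camera('wrist'); cv2.imwrite('pics/wrist13.png',c['pixels'][:,:,::-1])
print(slot(0))
plan(slot(-.05),Rslot,15)
"
```

```text
[ 0.54619269 -0.25619495  0.1796    ]
q [ 0.39  0.48 -0.55  1.89 -0.63  1.04 -1.08] p [0.5127 0.176  0.2318]
[0.0109, 0.0025, -0.0107] [-0.13, 1.6, -0.32] len 0.015
[0.0223, 0.0052, -0.0209] [-0.26, 3.2, -0.63] len 0.031
[0.0234, 0.0055, -0.0195] [-0.26, 3.2, -0.63] len 0.031
[0.0244, 0.0059, -0.0182] [-0.26, 3.2, -0.63] len 0.031
[0.0253, 0.0062, -0.0168] [-0.26, 3.2, -0.63] len 0.031
[0.0261, 0.0066, -0.0153] [-0.26, 3.2, -0.63] len 0.031
[0.0268, 0.0069, -0.0138] [-0.26, 3.2, -0.63] len 0.031
[0.0275, 0.0073, -0.0122] [-0.26, 3.2, -0.63] len 0.031
[0.0281, 0.0076, -0.0107] [-0.26, 3.2, -0.63] len 0.031
[0.0285, 0.008, -0.009] [-0.26, 3.2, -0.63] len 0.031
[0.0289, 0.0083, -0.0074] [-0.26, 3.2, -0.63] len 0.031
[0.0292, 0.0087, -0.0057] [-0.26, 3.2, -0.63] len 0.031
[0.0293, 0.009, -0.0041] [-0.26, 3.2, -0.63] len 0.031
[0.0294, 0.0094, -0.0024] [-0.26, 3.2, -0.63] len 0.031
[0.0147, 0.0048, -0.0003] [-0.13, 1.6, -0.32] len 0.015
```

View pics/wrist13.png

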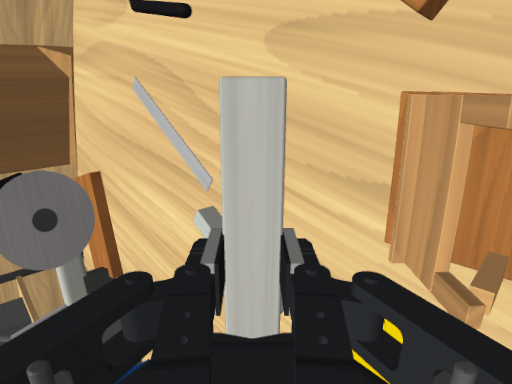

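Emit:
{"op": "send_rows", "data": {"commands": [{"translation":[0.011,0.0025,-0.0107],"rot":[-0.1,1.6,-0.3],"grip":0.015},{"translation":[0.0223,0.0052,-0.021],"rot":[-0.25,3.2,-0.6],"grip":0.015},{"translation":[0.0234,0.0055,-0.0195],"rot":[-0.25,3.2,-0.6],"grip":0.015},{"translation":[0.0244,0.006,-0.018],"rot":[-0.25,3.2,-0.6],"grip":0.015},{"translation":[0.0253,0.006,-0.017],"rot":[-0.25,3.2,-0.6],"grip":0.015}]}}

```text
t: 18.13
eef_pos: [0.5229, 0.0349, 0.2295]
tool_rot: [-0.161, 0.774, -0.576, -0.208]
contact_force: [0.9, 0.3, -2.8]
gripper_width: 0.285
```

Emit:
{"op": "send_rows", "data": {"commands": [{"translation":[0.026,0.0065,-0.0153],"rot":[-0.25,3.2,-0.6],"grip":0.015},{"translation":[0.027,0.007,-0.0138],"rot":[-0.25,3.2,-0.6],"grip":0.015},{"translation":[0.0275,0.0073,-0.0122],"rot":[-0.25,3.2,-0.6],"grip":0.015},{"translation":[0.028,0.0076,-0.0107],"rot":[-0.25,3.2,-0.6],"grip":0.015},{"translation":[0.0285,0.008,-0.009],"rot":[-0.25,3.2,-0.6],"grip":0.015}]}}

```text
t: 18.55
eef_pos: [0.5342, -0.1191, 0.2284]
tool_rot: [-0.077, 0.812, -0.57, -0.101]
contact_force: [0.7, 0.2, -4.1]
gripper_width: 0.284
```

```bash
python3 -c "
from go import *
plan(slot(-.05),Rslot,6)
"
```

```text
q [ 0.47  0.39 -0.32  1.78 -0.12  1.11 -0.99] p [ 0.5342 -0.1191  0.2284]
[0.0129, 0.0035, -0.0035] [-0.1, 1.45, -0.32] len 0.014
[0.0258, 0.0071, -0.0063] [-0.19, 2.9, -0.64] len 0.028
[0.026, 0.0075, -0.005] [-0.19, 2.9, -0.64] len 0.028
[0.0262, 0.0078, -0.0036] [-0.19, 2.9, -0.64] len 0.028
[0.0262, 0.0081, -0.0023] [-0.19, 2.9, -0.64] len 0.028
[0.0131, 0.0042, -0.0005] [-0.1, 1.45, -0.32] len 0.014
```

Emit:
{"op": "send_rows", "data": {"commands": [{"translation":[0.023,0.006,-0.005],"rot":[-0.2,2.8,-0.6],"grip":0.015},{"translation":[0.0255,0.007,-0.005],"rot":[-0.2,2.8,-0.6],"grip":0.015},{"translation":[0.025,0.007,-0.004],"rot":[-0.2,2.7,-0.6],"grip":0.015},{"translation":[0.024,0.007,-0.003],"rot":[-0.1,2.4,-0.5],"grip":0.015},{"translation":[0.016,0.006,-0.002],"rot":[-0.1,1,-0.3],"grip":0.015}]}}

```text
t: 18.97
eef_pos: [0.5442, -0.2383, 0.228]
tool_rot: [-0.015, 0.831, -0.556, -0.02]
contact_force: [-0.5, 0.2, -3.5]
gripper_width: 0.279
```

Emit:
{"op": "send_rows", "data": {"commands": [{"translation":[0,0,0],"rot":[0,0,0],"grip":0.015},{"translation":[0,0,0],"rot":[0,0,0],"grip":0.015},{"translation":[0,0,0],"rot":[0,0,0],"grip":0.015},{"translation":[0,0,0],"rot":[0,0,0],"grip":0.015},{"translation":[0,0,0],"rot":[0,0,0],"grip":0.015}]}}

```text
t: 19.38
eef_pos: [0.5454, -0.2362, 0.2298]
tool_rot: [-0.016, 0.831, -0.556, -0.019]
contact_force: [-0.0, 1.3, -2.7]
gripper_width: 0.282
```

```bash
python3 -c "
from go import *
delta(slot(-.02),Rslot)
for n in ('wrist','scene','side'):
  c=read_camera(n); np.savez(n+'14.npz',**c);
  x0,y0,x1,y1=dict(scene=(90,90,230,210),wrist=(0,0,512,384),side=(180,50,310,160))[n]
  cv2.imwrite(f'pics/{n}14.png',c['pixels'][y0:y1,x0:x1,::-1] if n=='wrist' else cv2.resize(c['pixels'][y0:y1,x0:x1,::-1],None,fx=5,fy=5))"
```

```text
t 19.3833 p [ 0.5454 -0.2362  0.2298] vel 0.007 F [-0.   1.3 -2.7] w 24.1
q [ 0.51  0.39 -0.24  1.74  0.06  1.05 -0.92]
rot deg [-0.33  2.87 -0.55]
trans mm [20.2  7.  29.2]
```

View pics/wrist14.png

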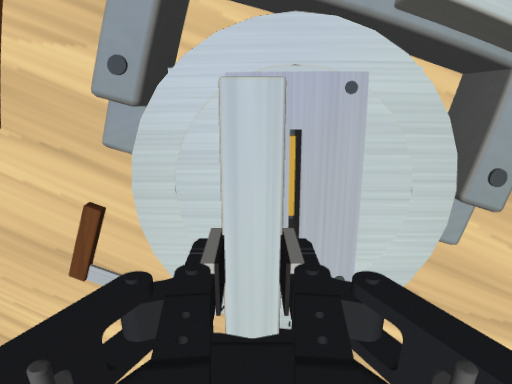

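View pics/scene14.png

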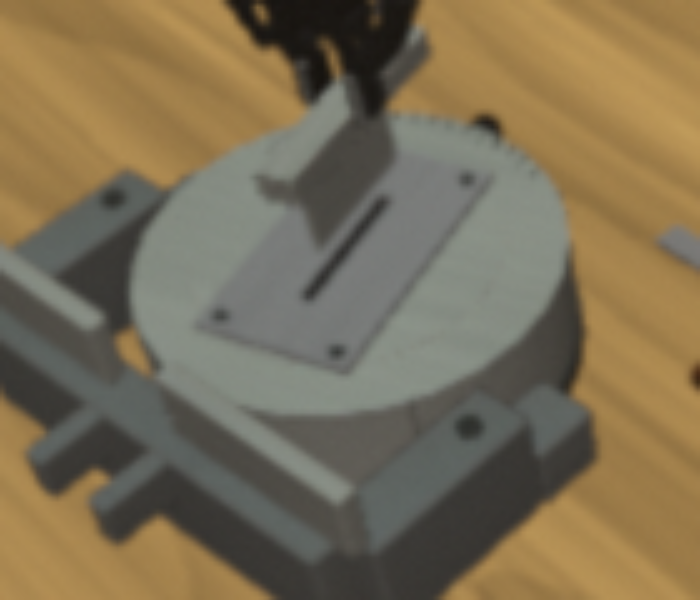

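View pics/side14.png

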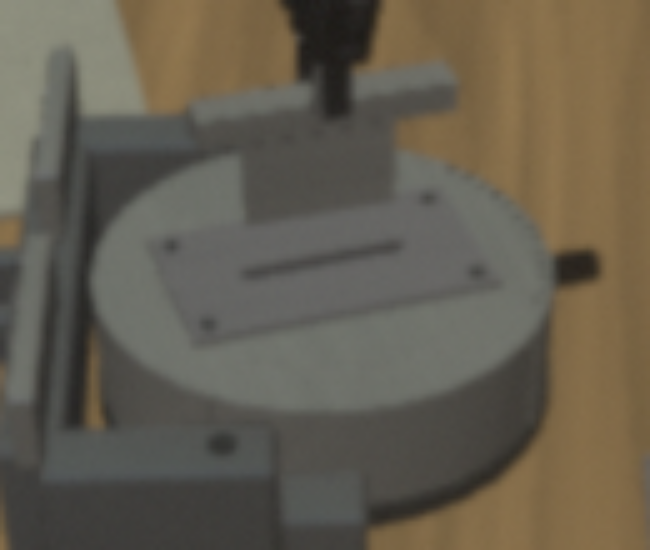

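```bash
python3 - <<'E'
from go import *
c=dict(np.load("wrist14.npz")); o=get_obs(); Rt=rot(o)
E=c["extrinsics"]
def tool(uv,h):
    d=Rt.inv().apply(rays(c,uv)@E[:3,:3].T); oo=Rt.inv().apply(E[:3,3]-o["eef_pos"]); t=(h-oo[2])/d[:,2]; return oo+d*t[:,None]
q=tool([(220,77),(286.5,77),(280,337),(226,337)],.0036); print((q*1000).round(1).tolist())
P=cloud(c); T=Rt.inv().apply((P.reshape(-1,3)-o["eef_pos"])).reshape(P.shape); print("back face depth in tool z",np.median(T[100:200,235:270,2]), np.median(T[90:120,235:270,2]),np.median(T[200:230,235:270,2]))
m=T[90:225,232:272].reshape(-1,3); s=np.linalg.lstsq(np.c_[m[:,:2],np.ones(len(m))],m[:,2],rcond=None)[0]; print("tilt of back face (dz/dx,dz/dy) deg",np.degrees(s[:2]))
img=c["pixels"]; hsv=cv2.cvtColor(img,cv2.COLOR_RGB2HSV); g=cv2.cvtColor(img,cv2.COLOR_RGB2GRAY)
for v in (135,150,170,190,205):
    r=g[v,285:310].astype(int); print(v,r.tolist())
cv2.imwrite("pics/w14z.png",cv2.resize(img[110:240,270:330,::-1],None,fx=6,fy=4.5,interpolation=cv2.INTER_CUBIC))
E
```

```text
[[-12.0, -75.1, 3.6], [12.9, -75.1, 3.6], [13.3, 41.4, 3.6], [-12.4, 41.4, 3.6]]
back face depth in tool z 0.0046421064588018455 0.004594258611576326 0.004686971844668086
tilt of back face (dz/dx,dz/dy) deg [-0.07098901  2.58425247]
135 [159, 175, 174, 174, 146, 104, 89, 90, 90, 86, 53, 36, 37, 35, 36, 37, 86, 163, 173, 174, 175, 175, 174, 173, 172]
150 [164, 175, 175, 176, 171, 165, 164, 163, 164, 164, 98, 36, 36, 35, 36, 44, 133, 168, 173, 174, 175, 175, 175, 173, 173]
170 [175, 177, 176, 177, 171, 164, 164, 163, 164, 129, 69, 35, 35, 36, 36, 80, 154, 173, 174, 175, 176, 177, 175, 174, 175]
190 [176, 177, 177, 174, 167, 163, 163, 162, 162, 114, 49, 35, 36, 34, 43, 144, 171, 172, 174, 176, 177, 176, 173, 175, 176]
205 [176, 177, 179, 172, 163, 161, 161, 161, 142, 84, 35, 36, 36, 36, 79, 151, 170, 173, 174, 177, 177, 175, 174, 175, 175]
```

View pics/w14z.png

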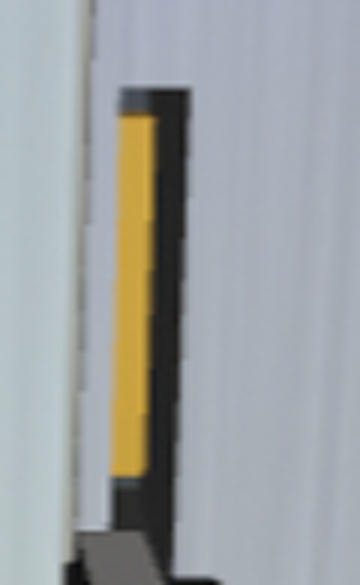

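```bash
python3 - <<'E'
from go import *
c=dict(np.load("wrist14.npz")); g=cv2.cvtColor(c["pixels"],cv2.COLOR_RGB2GRAY).astype(float)
M=[]
for v in (142,150,160,170,180,190,200,205):
    r=g[v,280:312]; k=np.nonzero(r[14:22]<60)[0][0]+14
    j=k
    while r[j]<105: j+=1
    ur=280+j-1+(105-r[j-1])/(r[j]-r[j-1])
    # left edge: plate ->yellow: use saturation
    s=cv2.cvtColor(c["pixels"][v:v+1],cv2.COLOR_RGB2HSV)[0,:,1].astype(float); l=283
    while s[l]<90: l+=1
    ul=l-1+(90-s[l-1])/(s[l]-s[l-1])
    M.append([(ul,v),(ur,v)])
M=np.array(M); q=onplane(c,M.reshape(-1,2),.092).reshape(-1,2,3)
mid=q.mean(1); loc=(mid-S)@np.c_[Xs,Ys,Z]; print((loc*1000).round(2)); print("width",((q[:,0]-q[:,1])@Ys*1000).round(1))
print("yaw off",np.degrees(np.polyfit(loc[:,0],loc[:,1],1)[0]), loc[:,1].mean())
e=onplane(c,[(295.5,129.8)],.092)[0]; print("far end x",(e-S)@Xs)
E
```

```text
[[ 4.058e+01  9.000e-02  0.000e+00]
 [ 3.416e+01  1.300e-01  0.000e+00]
 [ 2.603e+01  1.100e-01  0.000e+00]
 [ 1.778e+01 -1.000e-02  0.000e+00]
 [ 9.410e+00  1.300e-01  0.000e+00]
 [ 9.100e-01  1.200e-01  0.000e+00]
 [-7.740e+00  1.300e-01  0.000e+00]
 [-1.212e+01  3.000e-02  0.000e+00]]
width [9.  9.1 9.2 9.1 9.  9.1 9.2 9.2]
yaw off 0.01124022625785461 9.196079857555115e-05
far end x 0.050233306620545544
```

Emit:
{"op": "send_rows", "data": {"commands": [{"translation":[0.004,0.001,0.003],"rot":[-0.1,0.8,-0.15],"grip":0.015},{"translation":[0.006,0.002,0.006],"rot":[-0.1,0.8,-0.2],"grip":0.015},{"translation":[0.006,0.002,0.007],"rot":[-0.1,0.8,-0.2],"grip":0.015},{"translation":[0.004,0.002,0.006],"rot":[0,0.5,0],"grip":0.015},{"translation":[0,0,0.004],"rot":[0,0,0],"grip":0.015}]}}

```text
t: 19.95
eef_pos: [0.5454, -0.2592, 0.2021]
tool_rot: [0.001, 0.833, -0.553, 0.0]
contact_force: [-1.3, 0.4, -3.3]
gripper_width: 0.278
```

Emit:
{"op": "send_rows", "data": {"commands": [{"translation":[0,0,0],"rot":[0,0,0],"grip":0.015},{"translation":[0,0,0],"rot":[0,0,0],"grip":0.015},{"translation":[0,0,0],"rot":[0,0,0],"grip":0.015},{"translation":[0,0,0],"rot":[0,0,0],"grip":0.015},{"translation":[0,0,0],"rot":[0,0,0],"grip":0.015}]}}

```text
t: 20.37
eef_pos: [0.5467, -0.2581, 0.2039]
tool_rot: [0.0, 0.834, -0.552, 0.001]
contact_force: [0.9, -0.5, -3.3]
gripper_width: 0.282
```

```bash
python3 -c "
from go import *
delta(slot(-.004,0,.0004),Rslot)"
```

```text
t 20.3667 p [ 0.5467 -0.2581  0.2039] vel 0.003 F [ 0.9 -0.5 -3.3] w 24.1
q [ 0.51  0.42 -0.22  1.76  0.11  0.97 -0.93]
rot deg [-0.06 -0.13 -0.07]
trans mm [-2.4 -0.2 20.3]
```

Emit:
{"op": "send_rows", "data": {"commands": [{"translation":[-0.001,0,0.003],"rot":[0,-0.1,0],"grip":0.015},{"translation":[-0.001,0,0.005],"rot":[0,0,0],"grip":0.015},{"translation":[-0.0004,0,0.005],"rot":[0,0,0],"grip":0.015},{"translation":[0,0,0.004],"rot":[0,0,0],"grip":0.015},{"translation":[0,0,0.003],"rot":[0,0,0],"grip":0.015}]}}

```text
t: 20.78
eef_pos: [0.5451, -0.2557, 0.1826]
tool_rot: [-0.0, 0.834, -0.552, -0.0]
contact_force: [0.0, 1.1, -2.8]
gripper_width: 0.277
```

Emit:
{"op": "send_rows", "data": {"commands": [{"translation":[0,0,0],"rot":[0,0,0],"grip":0.015},{"translation":[0,0,0],"rot":[0,0,0],"grip":0.015},{"translation":[0,0,0],"rot":[0,0,0],"grip":0.015},{"translation":[0,0,0],"rot":[0,0,0],"grip":0.015},{"translation":[0,0,0],"rot":[0,0,0],"grip":0.015}]}}

```text
t: 21.2
eef_pos: [0.5457, -0.256, 0.1838]
tool_rot: [-0.0, 0.833, -0.553, 0.0]
contact_force: [-0.8, 0.5, -3.0]
gripper_width: 0.283
```

```bash
python3 -c "
from go import *
delta(slot(.01,0,.0004),Rslot)
for n in ('scene','side'):
  c=read_camera(n); np.savez(n+'15.npz',**c);
  x0,y0,x1,y1=dict(scene=(90,90,230,210),side=(180,50,310,160))[n]
  cv2.imwrite(f'pics/{n}15.png',cv2.resize(c['pixels'][y0:y1,x0:x1,::-1],None,fx=5,fy=5,interpolation=cv2.INTER_CUBIC))"
```

```text
t 21.2 p [ 0.5457 -0.256   0.1838] vel 0.002 F [-0.8  0.5 -3. ] w 24.1
q [ 0.5   0.44 -0.22  1.79  0.11  0.93 -0.94]
rot deg [-0.06 -0.02 -0.08]
trans mm [-0.  -0.4 14.2]
```

View pics/scene15.png

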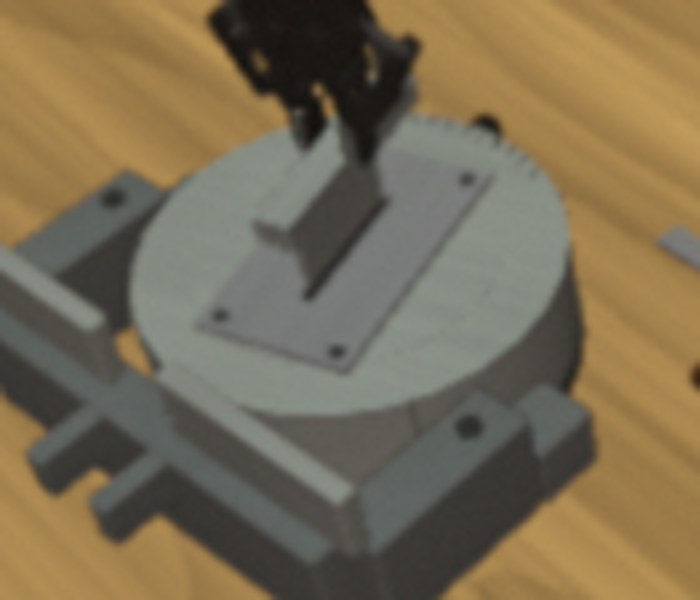

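View pics/side15.png

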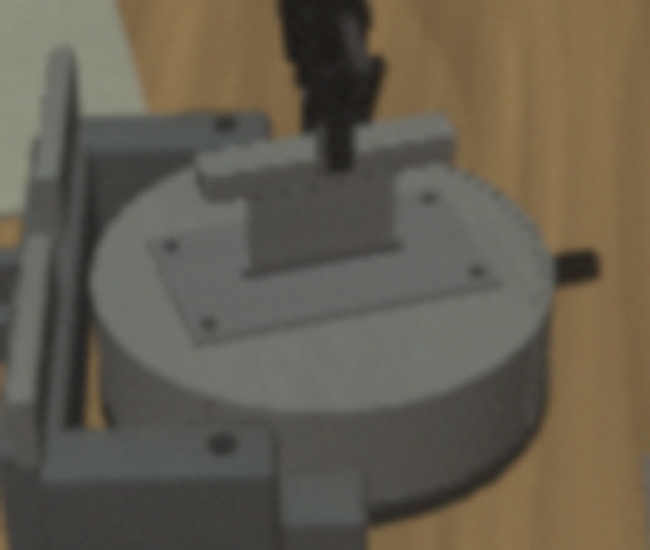

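Emit:
{"op": "send_rows", "data": {"commands": [{"translation":[0,0,0.002],"rot":[0,0,0],"grip":0.015},{"translation":[0,-0.0002,0.003],"rot":[0,0,0],"grip":0.015},{"translation":[0,-0.0002,0.003],"rot":[0,0,0],"grip":0.015},{"translation":[0,0,0.003],"rot":[0,0,0],"grip":0.015},{"translation":[0,0,0.003],"rot":[0,0,0],"grip":0.015}]}}

```text
t: 21.72
eef_pos: [0.5458, -0.2557, 0.169]
tool_rot: [-0.0, 0.834, -0.552, -0.0]
contact_force: [-0.3, 0.6, -4.6]
gripper_width: 0.282
```

Emit:
{"op": "send_rows", "data": {"commands": [{"translation":[0,0,0.002],"rot":[0,0,0],"grip":0.015},{"translation":[0,0,0],"rot":[0,0,0],"grip":0.015},{"translation":[0,0,0],"rot":[0,0,0],"grip":0.015},{"translation":[0,0,0],"rot":[0,0,0],"grip":0.015},{"translation":[0,0,0],"rot":[0,0,0],"grip":0.015}]}}

```text
t: 22.13
eef_pos: [0.546, -0.2558, 0.1677]
tool_rot: [-0.0, 0.834, -0.552, 0.0]
contact_force: [-0.2, -0.5, -4.0]
gripper_width: 0.284
```

```bash
python3 -c "
from go import *
delta(slot(.03,0,.0004),Rslot)"
```

```text
t 22.1333 p [ 0.546  -0.2558  0.1677] vel 0.001 F [-0.2 -0.5 -4. ] w 24.3
q [ 0.5   0.46 -0.22  1.8   0.12  0.9  -0.94]
rot deg [-0.05 -0.02 -0.08]
trans mm [ 0.   0.  18.1]
```

In the slot 12 mm, with no contact force. Continue downward.

Emit:
{"op": "send_rows", "data": {"commands": [{"translation":[0,0,0.003],"rot":[0,0,0],"grip":0.015},{"translation":[0,0,0.005],"rot":[0,0,0],"grip":0.015},{"translation":[0,0,0.005],"rot":[0,0,0],"grip":0.015},{"translation":[0,0,0.005],"rot":[0,0,0],"grip":0.015},{"translation":[0,0,0.005],"rot":[0,0,0],"grip":0.015}]}}

```text
t: 22.55
eef_pos: [0.5457, -0.2557, 0.1437]
tool_rot: [-0.0, 0.834, -0.552, -0.0]
contact_force: [0.2, -0.1, -3.7]
gripper_width: 0.284
```

Emit:
{"op": "send_rows", "data": {"commands": [{"translation":[0,0,0.003],"rot":[0,0,0],"grip":0.015},{"translation":[0,0,0.003],"rot":[0,0,0],"grip":0.015},{"translation":[0,0,0.003],"rot":[0,0,0],"grip":0.015},{"translation":[0,0,0.002],"rot":[0,0,0],"grip":0.015},{"translation":[0,0,0],"rot":[0,0,0],"grip":0.015}]}}

```text
t: 22.97
eef_pos: [0.5457, -0.2557, 0.1331]
tool_rot: [-0.0, 0.834, -0.552, -0.0]
contact_force: [-0.8, 0.2, -4.3]
gripper_width: 0.286
```

```bash
python3 -c "
from go import *
delta(slot(.064,0,.0004),Rslot)"
```

```text
t 22.9667 p [ 0.5457 -0.2557  0.1331] vel 0.01 F [-0.8  0.2 -4.3] w 24.4
q [ 0.5   0.5  -0.21  1.82  0.14  0.84 -0.95]
rot deg [-0.01  0.02 -0.08]
trans mm [ 0.3 -0.3 17.5]
```

Emit:
{"op": "send_rows", "data": {"commands": [{"translation":[0,0,0.002],"rot":[0,0,0],"grip":0.015},{"translation":[0,0,0.003],"rot":[0,0,0],"grip":0.015},{"translation":[0,0,0.003],"rot":[0,0,0],"grip":0.015},{"translation":[0,0,0.002],"rot":[0,0,0],"grip":0.015},{"translation":[0,0,0.002],"rot":[0,0,0],"grip":0.015}], "force": 100}}

```text
t: 23.38
eef_pos: [0.5464, -0.2558, 0.1222]
tool_rot: [-0.0, 0.834, -0.552, 0.001]
contact_force: [-1.3, 0.9, 3.7]
gripper_width: 0.274
```

Emit:
{"op": "send_rows", "data": {"commands": [{"translation":[0,0,0.002],"rot":[0,0,0],"grip":0.015},{"translation":[0,0,0.001],"rot":[0,0,0],"grip":0.015},{"translation":[0,0,0.001],"rot":[0,0,0],"grip":0.015},{"translation":[0,0,0.001],"rot":[0,0,0],"grip":0.015},{"translation":[0,0,0],"rot":[0,0,0],"grip":0.015}]}}

```text
t: 23.8
eef_pos: [0.5463, -0.2558, 0.1166]
tool_rot: [-0.0, 0.834, -0.552, 0.001]
contact_force: [0.0, -0.2, 2.3]
gripper_width: 0.27
```

```bash
python3 -c "
from go import *
delta(slot(.064,0,.0004),Rslot)"
```

```text
t 23.8 p [ 0.5463 -0.2558  0.1166] vel 0.003 F [ 0.  -0.2  2.3] w 23.0
q [ 0.49  0.52 -0.21  1.83  0.14  0.8  -0.96]
rot deg [-0.08 -0.03 -0.07]
trans mm [-0.1  0.3  1. ]
```

Emit:
{"op": "send_rows", "data": {"commands": [{"translation":[0,0,0.0007],"rot":[0,0,0],"grip":0.015},{"translation":[0,0,0.0007],"rot":[0,0,0],"grip":0.015},{"translation":[0,0,0.0006],"rot":[0,0,0],"grip":0.015},{"translation":[0,0,0],"rot":[0,0,0],"grip":0.015},{"translation":[0,0,0],"rot":[0,0,0],"grip":0.015}]}}

```text
t: 24.22
eef_pos: [0.5464, -0.2558, 0.1165]
tool_rot: [-0.0, 0.833, -0.553, 0.001]
contact_force: [-4.2, 2.2, 18.1]
gripper_width: 0.27
```

Emit:
{"op": "send_rows", "data": {"commands": [{"translation":[0,0,0.0006],"rot":[0,0,0],"grip":0.015},{"translation":[0,0,0.0006],"rot":[0,0,0],"grip":0.015},{"translation":[0,0,0],"rot":[0,0,0],"grip":0.015},{"translation":[0,0,0],"rot":[0,0,0],"grip":0.015},{"translation":[0,0,0],"rot":[0,0,0],"grip":0.015}]}}

```text
t: 24.63
eef_pos: [0.5464, -0.2559, 0.1165]
tool_rot: [-0.0, 0.833, -0.553, 0.001]
contact_force: [-8.8, 3.5, 27.4]
gripper_width: 0.276
```

```bash
python3 -c "
from go import *
delta(slot(.064,0,.0004),Rslot)
for n in ('wrist','scene','side'):
  c=read_camera(n); np.savez(n+'16.npz',**c);
  x0,y0,x1,y1=dict(scene=(90,90,230,210),side=(180,50,310,160),wrist=(0,0,512,384))[n]
  cv2.imwrite(f'pics/{n}16.png',c['pixels'][:,:,::-1] if n=='wrist' else cv2.resize(c['pixels'][y0:y1,x0:x1,::-1],None,fx=5,fy=5,interpolation=cv2.INTER_CUBIC))
  if n=='wrist':
    P=cloud(c); print('bar back z',np.median(P[95:200,235:270,2]),np.median(P[95:120,235:270,2]),np.median(P[180:210,235:270,2]),'plate z',np.median(P[100:200,310:340,2]))
"
```

```text
t 24.6333 p [ 0.5464 -0.2559  0.1165] vel 0.003 F [-8.8  3.5 27.4] w 23.5
q [ 0.49  0.52 -0.21  1.83  0.14  0.8  -0.96]
rot deg [-0.08 -0.08 -0.09]
trans mm [-0.2  0.3  0.9]
bar back z 0.11207925078518646 0.11206257069120829 0.11206593497066844 plate z 0.0920619781768374
```

View pics/wrist16.png

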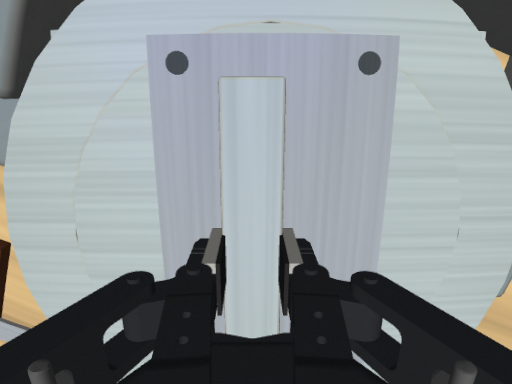

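View pics/scene16.png

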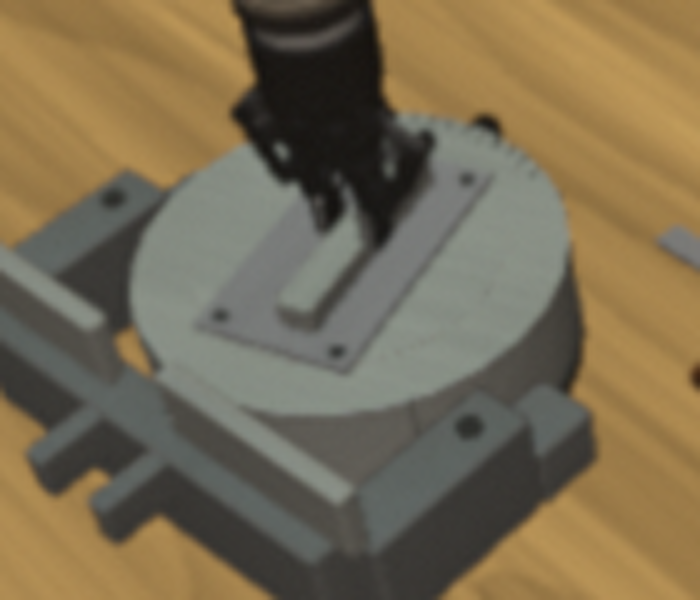

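View pics/side16.png

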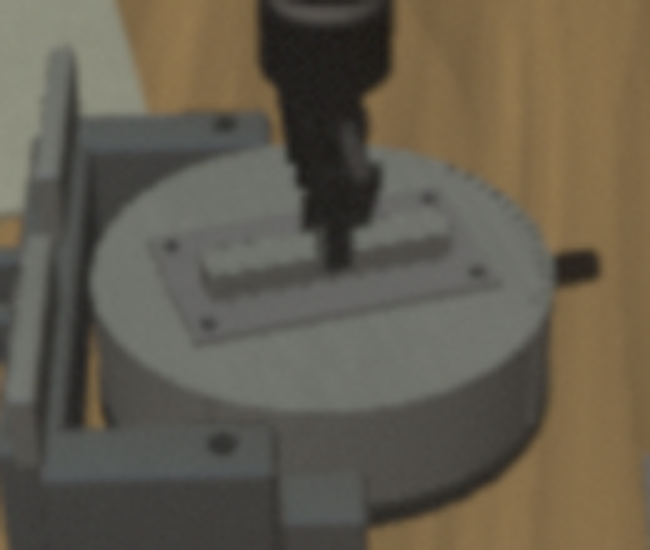

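Emit:
{"op": "send_rows", "data": {"commands": [{"translation":[0,0,-0.0007],"rot":[0,0,0],"grip":0.015},{"translation":[0,0,-0.0006],"rot":[0,0,0],"grip":0.015},{"translation":[0,0,-0.0005],"rot":[0,0,0],"grip":0.015},{"translation":[0,0,0],"rot":[0,0,0],"grip":0.015},{"translation":[0,0,0],"rot":[0,0,0],"grip":0.015}]}}

```text
t: 25.2
eef_pos: [0.5464, -0.2558, 0.1165]
tool_rot: [-0.0, 0.834, -0.553, 0.001]
contact_force: [-3.4, 2.3, 13.3]
gripper_width: 0.272
```

Emit:
{"op": "send_rows", "data": {"commands": [{"translation":[0,0,0],"rot":[0,0,0],"grip":0.03},{"translation":[0,0,0],"rot":[0,0,0],"grip":0.035},{"translation":[0,0,0],"rot":[0,0,0],"grip":0.042},{"translation":[0,0,0],"rot":[0,0,0],"grip":0.05},{"translation":[0,0,0],"rot":[0,0,0],"grip":0.05}]}}

```text
t: 25.62
eef_pos: [0.5456, -0.2557, 0.1147]
tool_rot: [-0.0, 0.834, -0.553, -0.0]
contact_force: [0.1, 0.4, -0.5]
gripper_width: 0.586
```

```bash
python3 -c "
from go import *
delta(slot(.064,0,.0004),Rslot)
c=read_camera('wrist'); P=cloud(c); print('bar back z',np.median(P[95:200,235:270,2]))"
```

```text
t 25.6167 p [ 0.5456 -0.2557  0.1147] vel 0.002 F [ 0.1  0.4 -0.5] w 50.0
q [ 0.49  0.52 -0.21  1.83  0.14  0.8  -0.96]
rot deg [-0.    0.03 -0.08]
trans mm [ 0.2 -0.3 -0.9]
bar back z 0.1120936652790954
```

Released and still home. Retreat straight up.

Emit:
{"op": "send_rows", "data": {"commands": [{"translation":[0,0,-0.005],"rot":[0,0,0],"grip":0.05},{"translation":[0,0,-0.012],"rot":[0,0,0],"grip":0.05},{"translation":[0,0,-0.02],"rot":[0,0,0],"grip":0.05},{"translation":[0,0,-0.03],"rot":[0,0,0],"grip":0.05},{"translation":[0,0,-0.035],"rot":[0,0,0],"grip":0.05}]}}

```text
t: 26.08
eef_pos: [0.5449, -0.2553, 0.2179]
tool_rot: [-0.0, 0.834, -0.552, -0.001]
contact_force: [0.4, -0.6, 0.4]
gripper_width: 0.585
```

Emit:
{"op": "send_rows", "data": {"commands": [{"translation":[0,0,-0.035],"rot":[0,0,0],"grip":0.05},{"translation":[0,0,-0.03],"rot":[0,0,0],"grip":0.05},{"translation":[0,0,-0.015],"rot":[0,0,0],"grip":0.05},{"translation":[0,0,0],"rot":[0,0,0],"grip":0.05},{"translation":[0,0,0],"rot":[0,0,0],"grip":0.05}]}}

```text
t: 26.5
eef_pos: [0.5462, -0.2559, 0.2991]
tool_rot: [-0.001, 0.833, -0.553, 0.002]
contact_force: [-0.4, 0.4, -0.4]
gripper_width: 0.585
```

Emit:
{"op": "send_rows", "data": {"commands": [{"translation":[0,0,0],"rot":[0,0,0],"grip":0.05},{"translation":[0,0,0],"rot":[0,0,0],"grip":0.05},{"translation":[0,0,0],"rot":[0,0,0],"grip":0.05},{"translation":[0,0,0],"rot":[0,0,0],"grip":0.05},{"translation":[0,0,0],"rot":[0,0,0],"grip":0.05}]}}

```text
t: 26.92
eef_pos: [0.5456, -0.2556, 0.2964]
tool_rot: [-0.0, 0.834, -0.552, -0.0]
contact_force: [0.0, 0.1, 0.2]
gripper_width: 0.584
```

```bash
python3 -c "
from go import *
for n in ('wrist','scene'):
  c=read_camera(n); np.savez(n+'17.npz',**c); cv2.imwrite(f'pics/{n}17.png',c['pixels'][:,:,::-1])
  if n=='wrist':
    P=cloud(c); g=P[60:280,150:360]; m=(g[...,2]>.105)&(g[...,2]<.125); print(m.sum(),np.percentile(g[m][:,2],[5,50,95]),rect(g[m]))
o=get_obs(); print(o['t'],o['eef_pos'],o['contact_force'])"
```

```text
4102 [0.11072503 0.11199595 0.11318576] (array([ 546.7, -255.9]), array([150.2,  26.1]), 22.91)
27.0167 [ 0.54570443 -0.25571043  0.29674777] [ 0.47461005  0.29276883 -0.28318269]
```

View pics/wrist17.png

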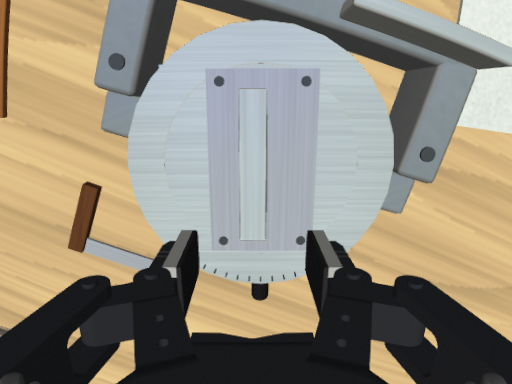

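View pics/scene17.png

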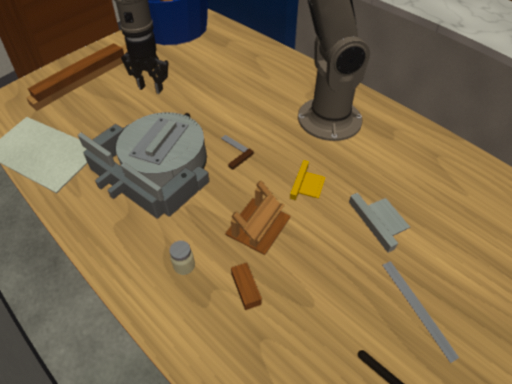

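The wrist picture shows the bar lying flat on the plate (pixels x 239–267, y 88–240), with its back 20.0 mm above the plate top. The scene picture shows the jar, offcut, square and look-alikes at the same pixels as at the start.

```bash
python3 -c "
from station import *
print(hand_in()); print(get_obs()['t'])"
```

```text
the job is handed in; nothing more can be done
None
the job is handed in; nothing more can be done
```

I set the depth stop as asked and handed the job in at about 27 s. The gauge stands upright in the slot with its bar fully home on the plate, and the robot is clear of it.

- **Order of work:** I picked up the small aluminium gauge across its 20 mm and laid it on the 45° rest. I let go there, and it slid down to the lip. I then took it again by the back of its bar across the 26 mm and lowered the blade into the slot, whose position two wrist pictures gave to within about 0.1 mm.
- **Stop:** it pushed back with about 7 N on the way down. The bar then seated: the wrist force rose to 27 N with no further travel.
- **Last checks:** after I let go, the back of the bar was at z = 0.112 m and the plate top at 0.092 m, exactly the bar's 20 mm. The bar lies along the slot (22.9° against 23.0°). The wrist force read zero, and in the final scene picture the jar, offcut, square and look-alikes are where they started.
- **Not confirmed:** the stop itself is buried and could not be seen, so its depth is inferred from the bar being fully home.
- **Disagreement:** at the start the scene and side cameras put the slot about 5 mm off from the wrist camera. I used the wrist value, and the blade went in without side contact.

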